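Set up heel lifts for cementing

ROBOT

A 6-joint arm with a two-finger parallel gripper is mounted at the origin on the work surface. World frame = base frame: x ahead of the robot, y to its left, z up, the work surface at z = 0. Lengths are in m, angles in rad, forces in N, time in s.
With the tool pointing down it reaches from about 0.35 to 0.975 m from the base axis. Payload 4.9 kg.
Tool frame: the origin (TCP) lies between the finger pads; the fingertips stand 25 mm ahead of it and the grasp point (between the pads) lies 6 mm ahead of it (manip.tcp_to_tips is the z of the fingertips in the tool frame, in m); z points along the fingers, y is the line along which they close (so a half turn about z gives the same grasp; the last joint's range is limited). The gripper opens to 85 mm and grips with 20 to 120 N. Pads are 22 mm wide; open, the fingers measure 114 mm over their backs; the gripper's body (76 mm by 85 mm) begins 54 mm behind the grasp point. The pads swing forward as they close: fully open they stand 13 mm farther back than shut.
Start: joints at [1.227, 0.053, 1.613, -0, 1.476, -0.119], TCP at [0.139, 0.609, 0.217] pointing down, gripper open.
Joint ranges: [-3.01, 3.01], [-1.01, 2.22], [0.06, 2.58], [-1.02, 4.17], [0.09, 2.62], [-3.14, 3.14]. Speed limits (rad/s): [2.57, 2.57, 3.14, 3.14, 3.14, 3.14].

INTERFACE

Orientations are given as a unit quaternion [w, x, y, z].
In Python, from plant import manip gives the robot as it stands. The module is installed in compiled form; this text tells all that it offers.
- The arm moves only by the tool arm_command, never from a script. Its argument "moves" is a list of rows, each a list of 3 entries, a list of its own where there are three numbers: the opening, from -1 (shut) to 1 (fully open), then the shift along the tool's x, y, z in units of 0.15 m (1.0 is 0.15 m), then the turn about the tool's z in units of 2 pi rad (1.0 is 2 pi rad). A call has 1 to 20 rows; each row is the pose to reach, as a shift and turn from the pose commanded when the call began, along the tool's axes at that moment, turning the shorter way round; what a row does not reach only later rows make up. A row lasts 1/12 s, in which the tool goes at most 41.7 mm and 7.16 degrees, less where a joint would pass 70% of its speed; a pose out of reach is approached as far as the arm can. A call with a number of a shift or a turn outside -1 to 1 is refused whole. A call with a gripper value outside its range is refused whole. The fingers move at their own pace and stop on an object; the grip force is fixed at half the most. Time passes only in rows, so rows that repeat a pose let the fingers close. It gives the time, the measured TCP pose, the force, the opening and the grip force at its end, in the units of the state.
- manip.state(): the state, without advancing time (a new reading comes with each control period).
- manip.grab_frame(name): name is "scene" or "side" or "wrist"; returns a dict with "frame" (400x640x3 uint8, red, green, blue), "fx", "fy", "cx", "cy" (pixels), "k1" (the pictures are not rectified: a ray, as slopes to the right and down, at radius r is drawn at 1 + k1 r^2 times it, then the intrinsics apply), "R" (3x3) and "t" (3): a world point X has camera coordinates R X + t. Camera axes: x right, y down, z forward; pixel columns grow to the right and rows downward; lengths in m; the calibration is good to about 2 mm. A picture is of the moment at which its call begins. There is no depth.
- manip.job_done(): hands the job in; it is judged then, once.
Trained networks look in a picture, given as the dict that the camera call returned (one of the last four; its "shot" number tells which), for a name from the list of things; names that differ only in an ending like _2 or _b are one class to them, and where a whole thing is asked for, a point or a joint stands for the part that bears it (a point fixed in the world has none). Each returns a list of dicts, best first, with "confidence" (0 to 1); they miss things now and then, are a little off and sometimes report something else, mostly with a low value. They report only what shows in the picture. A call takes as long as a camera call. They do not tell look-alikes from the thing itself.
- manip.search_frame(picture, target): "extent" ([left, top, right, bottom] in pixels, round what is visible of it).
The state is a dict: "time": time; "joint_pos": joint angles; "joint_vel": joint speeds; "joint_efforts": joint torques, N m; "tool_pos": TCP position; "tool_rot": TCP orientation; "contact_force": force on the tool from outside, world axes, zero at the start; "ft_torque": the same for the moment, N m; "gripper_width": opening from 0.0 (shut) to 1.0 (fully open); "grasp_force": force on a finger pad.
Only numpy, scipy, OpenCV 4.12 (cv2) and the standard library are available. Lean on these libraries where they do the work, as an engineer would, in place of code of your own. Each camera call takes 0.05 s, during which the arm holds its last target. There are 200 camera calls.

TASK

Mount the bare plywood board in the sprung holder on the bench: push one end under one jaw against its spring, lower the other end, and let the board slide back under the opposite jaw until it sits level and centred between the two. Then lay all the rubber heel lifts along it for cementing, in one straight shingled row, all the same way round: each next lift lies over the straight edge of the one before and leaves about 40 mm of that one, its rounded end, bare. When the row is laid, mix the cement: hold the bottle upright down on the mixer's sprung pad, fully depressed, for two seconds and stand it back on the bench; finally set the iron weight squarely on the last, uncovered lift, leaving all else where it is.

Things in the scene. Friction and masses are not known exactly. Their poses are not given: they have to be found in the camera images.
- holder: Sprung board holder bolted to the bench: grey base plate 100 x 400 x 8 mm, two upright end blocks, two steel guide rods carrying two sliding aluminium jaws that face each other. Origin: centre of its underside on the bench; y = its long axis, along which the jaws slide; z up. Does not move during a run.
- jaw_left (a joint): Outward travel (m) of the jaw on the holder's +y side; 0 = at rest, at most 0.032. Sprung inward: 1.2 N at 0 plus 0.3 N per mm, well damped (30 N s/m). At rest its end wall is 124 mm from the holder's middle. With the 260 mm board in place and centred both jaws read about 0.006.
- jaw_right (a joint): The same for the jaw on the holder's -y side (travel positive towards -y).
- jaw_left_seat (a point): On the left jaw, moving with it: middle of the foot of its end wall, at ledge level, 36 mm above the bench. Each jaw is 64 mm wide (x): a flat ledge that carries the board's end reaches 22 mm from the end wall towards the holder's middle (here -y), and a lip above it overhangs 7 mm the same way, its underside 14 mm and its top 19 mm above the ledge.
- jaw_right_seat (a point): The same on the right jaw; its ledge and lip reach towards +y of the holder.
- board: Bare plywood lay-up board, 54 mm wide (x), 260 mm long (y), 10 mm thick, 0.14 kg; at first flat on the bench. Origin: centre of its underside; both ends are alike.
- lift1: Black rubber heel lift, D-shaped, 60 mm wide (x), 66 mm long (y), 6 mm thick, about 28 g; at first flat on the bench. Origin: centre of its 60 x 66 outline on its underside; +y points to its straight edge (33 mm from the origin), -y to its rounded end (33 mm, radius 30 mm); its sides are straight from y = -3 mm to +33 mm. Three to five lifts are present.
- lift2: Another heel lift like lift1 (may be absent).
- lift3: Another heel lift like lift1 (may be absent).
- lift4: Another heel lift like lift1 (may be absent).
- lift5: Another heel lift like lift1 (may be absent).
- lift1_round (a point): The middle of lift1's rounded end, on its underside. (A lift that laps 40 mm past another tips down by about 0.15 rad until its straight edge rests on the board.)
- lift2_round (a point): The middle of lift2's rounded end, on its underside.
- lift3_round (a point): The middle of lift3's rounded end, on its underside.
- lift4_round (a point): The middle of lift4's rounded end, on its underside.
- lift5_round (a point): The middle of lift5's rounded end, on its underside.
- weight: Cast-iron bench weight, 0.33 kg: block 50 x 50 x 16 mm with an upright plate handle on top, 12 mm thick (x), 40 mm long (y), rising to 50 mm above the underside. Origin: centre of its underside.
- bottle: Closed white plastic bottle of cement with a tall black cap, 0.17 kg: body 52 mm across and 72 mm tall, cap above it 32 mm across, from 72 to 120 mm above the underside. Stands on the bench. Origin: centre of its underside.
- mixer: Press-to-run bottle mixer: grey housing 110 x 100 mm, 52 mm tall, with a round flat black rubber pad on top, 68 mm across. Heavy, does not move. Origin: centre of its underside.
- mixer_pad (a joint): How far (m) the mixer's sprung pad is pressed down; 0 = up, 0.008 = fully down against its stop. Spring: 3.6 N at 0, 10 N fully down, so the bottle's own weight does not press it.
- mixer_pad_top (a point): Centre of the pad's top face, moving with it; 72 mm above the bench when up.
- tin: Cement tin, 84 mm across, 100 mm tall, not part of the job; leave alone. Origin: centre of its underside.
- hammer: Hammer lying on the bench, not part of the job; leave alone.
- spool: Cone of thread, 68 mm across, 100 mm tall, not part of the job; leave alone. Origin: centre of its underside.
Not all that is in view belongs to the job. Of the things like the weight, leave any that is blue; of the rest the larger one is meant.

How it is judged:
On the way, in this order (a step that is already met when the one before it is completed fails the run):
1. the board sits level and centred in the holder, one end under each jaw's lip, both jaws sprung back against it, let go (y of board in the frame of holder between -0.005 and 0.005 m and x of board in the frame of holder between -0.015 and 0.015 m and z of board in the frame of holder between 0.032 and 0.041 m and angle between the y axis of board and the y axis of holder, either way round below 0.08 rad and angle between board's own z axis and vertical below 0.04 rad and value of joint each of jaw_left, jaw_right above 0.003 m and contact force between the fingers and board below 0.5 N), for 0.3 s.
2. every lift lies on the board in a straight row, none stacked squarely on another (x of lift1 in the frame of board between -0.015 and 0.015 m and y of lift1 in the frame of board between -0.108 and 0.108 m and z of lift1 in the frame of board between 0.007 and 0.026 m and angle between the y axis of each of lift1, lift2, lift3, lift4, lift5 and the y axis of board, either way round below 0.22 rad and angle between each of lift1, lift2, lift3, lift4, lift5's own z axis and vertical below 0.35 rad and linear speed of each of lift1, lift2, lift3, lift4, lift5 below 0.02 m/s and x of lift2 in the frame of board between -0.015 and 0.015 m and y of lift2 in the frame of board between -0.108 and 0.108 m and z of lift2 in the frame of board between 0.007 and 0.026 m and x of lift3 in the frame of board between -0.015 and 0.015 m and y of lift3 in the frame of board between -0.108 and 0.108 m and z of lift3 in the frame of board between 0.007 and 0.026 m and x of lift4 in the frame of board between -0.015 and 0.015 m and y of lift4 in the frame of board between -0.108 and 0.108 m and z of lift4 in the frame of board between 0.007 and 0.026 m and x of lift5 in the frame of board between -0.015 and 0.015 m and y of lift5 in the frame of board between -0.108 and 0.108 m and z of lift5 in the frame of board between 0.007 and 0.026 m and (y of lift2 in the frame of lift1 above 0.029 m or y of lift2 in the frame of lift1 below -0.029 m) and (y of lift3 in the frame of lift1 above 0.029 m or y of lift3 in the frame of lift1 below -0.029 m) and (y of lift4 in the frame of lift1 above 0.029 m or y of lift4 in the frame of lift1 below -0.029 m) and (y of lift5 in the frame of lift1 above 0.029 m or y of lift5 in the frame of lift1 below -0.029 m) and (y of lift3 in the frame of lift2 above 0.029 m or y of lift3 in the frame of lift2 below -0.029 m) and (y of lift4 in the frame of lift2 above 0.029 m or y of lift4 in the frame of lift2 below -0.029 m) and (y of lift5 in the frame of lift2 above 0.029 m or y of lift5 in the frame of lift2 below -0.029 m) and (y of lift4 in the frame of lift3 above 0.029 m or y of lift4 in the frame of lift3 below -0.029 m) and (y of lift5 in the frame of lift3 above 0.029 m or y of lift5 in the frame of lift3 below -0.029 m) and (y of lift5 in the frame of lift4 above 0.029 m or y of lift5 in the frame of lift4 below -0.029 m)), for 0.2 s.
3. the bottle, upright on the mixer's pad, holds it fully down (value of joint mixer_pad above 0.0068 m and distance between bottle and mixer_pad_top below 0.02 m and angle between bottle's own z axis and vertical below 0.15 rad), for 1.2 s.
4. the weight is set on a lift (((x of weight in the frame of lift1 between -0.018 and 0.018 m and y of weight in the frame of lift1 between -0.018 and 0.018 m and z of weight in the frame of lift1 between 0.003 and 0.011 m) or (x of weight in the frame of lift2 between -0.018 and 0.018 m and y of weight in the frame of lift2 between -0.018 and 0.018 m and z of weight in the frame of lift2 between 0.003 and 0.011 m) or (x of weight in the frame of lift3 between -0.018 and 0.018 m and y of weight in the frame of lift3 between -0.018 and 0.018 m and z of weight in the frame of lift3 between 0.003 and 0.011 m) or (x of weight in the frame of lift4 between -0.018 and 0.018 m and y of weight in the frame of lift4 between -0.018 and 0.018 m and z of weight in the frame of lift4 between 0.003 and 0.011 m) or (x of weight in the frame of lift5 between -0.018 and 0.018 m and y of weight in the frame of lift5 between -0.018 and 0.018 m and z of weight in the frame of lift5 between 0.003 and 0.011 m))), for 0.2 s.
At the end, for the whole second after the job is handed in: Board level in both jaws (each out over 3 mm), centred within 5 mm. Every lift within 15 mm of the board's centre line, square within 0.22 rad; on each lies the next, same way round, 31 to 49 mm on over its straight edge, or (last) the weight, within 18 mm of its middle. Bottle upright on the bench (all of step 2 and y of board in the frame of holder between -0.005 and 0.005 m and x of board in the frame of holder between -0.015 and 0.015 m and z of board in the frame of holder between 0.032 and 0.041 m and angle between the y axis of board and the y axis of holder, either way round below 0.08 rad and angle between board's own z axis and vertical below 0.04 rad and value of joint each of jaw_left, jaw_right above 0.003 m and ((y of lift2 in the frame of lift1 between 0.031 and 0.049 m and z of lift2 in the frame of lift1 above 0.001 m and y of lift2_round in the frame of lift1 below 0.03 m) or (y of lift3 in the frame of lift1 between 0.031 and 0.049 m and z of lift3 in the frame of lift1 above 0.001 m and y of lift3_round in the frame of lift1 below 0.03 m) or (y of lift4 in the frame of lift1 between 0.031 and 0.049 m and z of lift4 in the frame of lift1 above 0.001 m and y of lift4_round in the frame of lift1 below 0.03 m) or (y of lift5 in the frame of lift1 between 0.031 and 0.049 m and z of lift5 in the frame of lift1 above 0.001 m and y of lift5_round in the frame of lift1 below 0.03 m) or (x of weight in the frame of lift1 between -0.018 and 0.018 m and y of weight in the frame of lift1 between -0.018 and 0.018 m and z of weight in the frame of lift1 between 0.003 and 0.011 m)) and ((y of lift1 in the frame of lift2 between 0.031 and 0.049 m and z of lift1 in the frame of lift2 above 0.001 m and y of lift1_round in the frame of lift2 below 0.03 m) or (y of lift3 in the frame of lift2 between 0.031 and 0.049 m and z of lift3 in the frame of lift2 above 0.001 m and y of lift3_round in the frame of lift2 below 0.03 m) or (y of lift4 in the frame of lift2 between 0.031 and 0.049 m and z of lift4 in the frame of lift2 above 0.001 m and y of lift4_round in the frame of lift2 below 0.03 m) or (y of lift5 in the frame of lift2 between 0.031 and 0.049 m and z of lift5 in the frame of lift2 above 0.001 m and y of lift5_round in the frame of lift2 below 0.03 m) or (x of weight in the frame of lift2 between -0.018 and 0.018 m and y of weight in the frame of lift2 between -0.018 and 0.018 m and z of weight in the frame of lift2 between 0.003 and 0.011 m)) and ((y of lift1 in the frame of lift3 between 0.031 and 0.049 m and z of lift1 in the frame of lift3 above 0.001 m and y of lift1_round in the frame of lift3 below 0.03 m) or (y of lift2 in the frame of lift3 between 0.031 and 0.049 m and z of lift2 in the frame of lift3 above 0.001 m and y of lift2_round in the frame of lift3 below 0.03 m) or (y of lift4 in the frame of lift3 between 0.031 and 0.049 m and z of lift4 in the frame of lift3 above 0.001 m and y of lift4_round in the frame of lift3 below 0.03 m) or (y of lift5 in the frame of lift3 between 0.031 and 0.049 m and z of lift5 in the frame of lift3 above 0.001 m and y of lift5_round in the frame of lift3 below 0.03 m) or (x of weight in the frame of lift3 between -0.018 and 0.018 m and y of weight in the frame of lift3 between -0.018 and 0.018 m and z of weight in the frame of lift3 between 0.003 and 0.011 m)) and ((y of lift1 in the frame of lift4 between 0.031 and 0.049 m and z of lift1 in the frame of lift4 above 0.001 m and y of lift1_round in the frame of lift4 below 0.03 m) or (y of lift2 in the frame of lift4 between 0.031 and 0.049 m and z of lift2 in the frame of lift4 above 0.001 m and y of lift2_round in the frame of lift4 below 0.03 m) or (y of lift3 in the frame of lift4 between 0.031 and 0.049 m and z of lift3 in the frame of lift4 above 0.001 m and y of lift3_round in the frame of lift4 below 0.03 m) or (y of lift5 in the frame of lift4 between 0.031 and 0.049 m and z of lift5 in the frame of lift4 above 0.001 m and y of lift5_round in the frame of lift4 below 0.03 m) or (x of weight in the frame of lift4 between -0.018 and 0.018 m and y of weight in the frame of lift4 between -0.018 and 0.018 m and z of weight in the frame of lift4 between 0.003 and 0.011 m)) and ((y of lift1 in the frame of lift5 between 0.031 and 0.049 m and z of lift1 in the frame of lift5 above 0.001 m and y of lift1_round in the frame of lift5 below 0.03 m) or (y of lift2 in the frame of lift5 between 0.031 and 0.049 m and z of lift2 in the frame of lift5 above 0.001 m and y of lift2_round in the frame of lift5 below 0.03 m) or (y of lift3 in the frame of lift5 between 0.031 and 0.049 m and z of lift3 in the frame of lift5 above 0.001 m and y of lift3_round in the frame of lift5 below 0.03 m) or (y of lift4 in the frame of lift5 between 0.031 and 0.049 m and z of lift4 in the frame of lift5 above 0.001 m and y of lift4_round in the frame of lift5 below 0.03 m) or (x of weight in the frame of lift5 between -0.018 and 0.018 m and y of weight in the frame of lift5 between -0.018 and 0.018 m and z of weight in the frame of lift5 between 0.003 and 0.011 m)) and ((x of weight in the frame of lift1 between -0.018 and 0.018 m and y of weight in the frame of lift1 between -0.018 and 0.018 m and z of weight in the frame of lift1 between 0.003 and 0.011 m) or (x of weight in the frame of lift2 between -0.018 and 0.018 m and y of weight in the frame of lift2 between -0.018 and 0.018 m and z of weight in the frame of lift2 between 0.003 and 0.011 m) or (x of weight in the frame of lift3 between -0.018 and 0.018 m and y of weight in the frame of lift3 between -0.018 and 0.018 m and z of weight in the frame of lift3 between 0.003 and 0.011 m) or (x of weight in the frame of lift4 between -0.018 and 0.018 m and y of weight in the frame of lift4 between -0.018 and 0.018 m and z of weight in the frame of lift4 between 0.003 and 0.011 m) or (x of weight in the frame of lift5 between -0.018 and 0.018 m and y of weight in the frame of lift5 between -0.018 and 0.018 m and z of weight in the frame of lift5 between 0.003 and 0.011 m)) and angle between weight's own z axis and vertical below 0.35 rad and linear speed of each of weight, board, bottle below 0.02 m/s and height (world z) of bottle below 0.01 m and angle between bottle's own z axis and vertical below 0.1 rad); the robot touches nothing.
It fails at once if the tin is knocked more than 30 mm from its place (distance of tin from where it was at the start of the episode above 0.03 m).
It fails at once if the hammer is knocked more than 30 mm from its place (distance of hammer from where it was at the start of the episode above 0.03 m).
It fails at once if the spool is knocked more than 30 mm from its place (distance of spool from where it was at the start of the episode above 0.03 m).
Of lift1, lift2, lift3, lift4, lift5 only 3 to 5 are there at a start; the rules pass over those that are not, and their reading is None.
At some moment in a run one of weight may be knocked a few centimetres aside while the robot is not near it.
Once in a run the grip may slacken for a moment while it holds something.
It also fails if it takes over 210 s, if anything falls off the work surface, if the arm or the gripper's body presses on something with over 40 N, if the wrist force passes 120 N, or if a joint passes its speed limit or range.

## Working session

There is one attempt and no reset: what is moved stays moved. The work goes in short steps, Python scripts to look and compute and a tool call to move; the robot and the scene stay as the last step left them, time stands still between calls to the robot, and variables do not carry over. Pictures are saved under pics/ and viewed, at most 14 in all, crops included, and the job is handed in when it is done.

Besides the shell and the picture viewer there is one more tool, called after "Emit:" as a command line: name --argument value ..., lists and objects as JSON in quotes. arm_command: Moves the arm, as the interface text tells. Shifts and turns lie within -1 to 1; 1 stands for 0.15 m of shift or 2 pi rad of turn. Its arguments: {"type":"object","properties":{"moves":{"type":"array"}},"required":["moves"]}

```bash
mkdir -p pics; ls; cat > h.py <<'E'
import numpy as np, cv2
from plant import manip
from scipy.spatial.transform import Rotation as Rn
def grab(n,save=None):
    p=manip.grab_frame(n)
    if save: cv2.imwrite(f'pics/{save}.png',p['frame'][:,:,::-1])
    return p
def ray(p,u,v):
    x=(u-p['cx'])/p['fx'];y=(v-p['cy'])/p['fy'];a,b=x,y
    for _ in range(20):
        s=1+p['k1']*(a*a+b*b);a,b=x/s,y/s
    R=np.array(p['R']);t=np.array(p['t'])
    return -R.T@t, R.T@np.array([a,b,1.])
def atz(p,u,v,z):
    o,d=ray(p,u,v);return o+d*(z-o[2])/d[2]
def proj(p,X):
    c=np.array(p['R'])@np.array(X)+np.array(p['t']);a,b=c[0]/c[2],c[1]/c[2];s=1+p['k1']*(a*a+b*b)
    return np.array([p['fx']*a*s+p['cx'],p['fy']*b*s+p['cy']])
def tri(obs):
    A=np.zeros((3,3));b=np.zeros(3)
    for p,u,v in obs:
        o,d=ray(p,u,v);d=d/np.linalg.norm(d);M=np.eye(3)-np.outer(d,d);A+=M;b+=M@o
    return np.linalg.solve(A,b)
def tool():
    s=manip.state();w,x,y,z=s['tool_rot'];return np.array(s['tool_pos']),Rn.from_quat([x,y,z,w]).as_matrix()
def plan(target,yaw=None):
    """shift units in tool frame for TCP world target; yaw: wanted world direction angle of tool y axis (mod pi)"""
    p,R=tool();sh=R.T@(np.array(target)-p)/.15
    tu=0
    if yaw is not None:
        c=np.arctan2(R[1,1],R[0,1]);d=(yaw-c+np.pi/2)%np.pi-np.pi/2
        tu=-d/(2*np.pi)
    return np.round(sh,4),round(tu,4)
E
cat > a.py <<'E'
from h import *
np.set_printoptions(precision=3,suppress=True)
for n in ['scene','side']:
    p=grab(n,n+'0');print(n,p['fx'],p['k1'],-np.array(p['R']).T@p['t'])
    for t in ['holder','jaw_left','board','lift1','weight','bottle','mixer','mixer_pad','tin','hammer','spool']:
        print(t,[(np.round(d['extent']).astype(int).tolist(),round(d['confidence'],2)) for d in manip.search_frame(p,t)[:7]])
s=manip.state();print(s);print(manip.tcp_to_tips)
p=grab('wrist','wrist0')
print(tool()[1]); print(np.array(p['R'])@tool()[1],np.array(p['R'])@tool()[0]+p['t'])
E
python3 a.py
```

```text
pics
scene 364.79501514457877 -0.07278065551269663 [1.156 0.625 0.979]
holder [([294, 166, 387, 248], 0.67)]
jaw_left [([350, 213, 372, 233], 0.82)]
board [([263, 204, 318, 256], 0.68), ([305, 176, 326, 191], 0.62), ([250, 191, 268, 205], 0.3)]
lift1 [([332, 260, 356, 279], 0.79), ([282, 154, 298, 161], 0.73), ([374, 259, 396, 282], 0.65), ([256, 168, 272, 180], 0.62), ([248, 193, 269, 205], 0.45)]
weight [([404, 234, 425, 249], 0.77), ([404, 213, 415, 225], 0.62), ([432, 222, 452, 238], 0.5), ([379, 259, 399, 279], 0.29)]
bottle [([242, 128, 256, 158], 0.68)]
mixer [([406, 261, 458, 307], 0.65)]
mixer_pad [([424, 267, 449, 290], 0.86), ([247, 191, 267, 205], 0.56), ([283, 152, 300, 162], 0.37)]
tin [([208, 156, 232, 193], 0.69)]
hammer [([243, 228, 302, 282], 0.71), ([423, 266, 446, 287], 0.55)]
spool [([353, 286, 381, 319], 0.86), ([284, 154, 298, 161], 0.75)]
side 453.64630436591017 -0.055928119881228505 [-0.106 -0.704  0.865]
holder [([239, 178, 356, 283], 0.65)]
jaw_left [([255, 187, 283, 208], 0.78)]
board [([310, 234, 339, 262], 0.69), ([320, 180, 389, 238], 0.63)]
lift1 [([34
[... 571 characters left out ...]
4], 0.2)]
spool [([272, 129, 289, 158], 0.96)]
{'time': 1.2, 'joint_pos': array([ 1.227,  0.053,  1.613, -0.   ,  1.476, -0.119]), 'joint_vel': array([-0.   , -0.   ,  0.002, -0.   ,  0.   , -0.   ]), 'joint_efforts': array([ -0.   , -39.369, -37.046,  -0.   ,   0.   ,  -0.   ]), 'tool_pos': array([0.139, 0.609, 0.217]), 'tool_rot': array([ 0.   ,  0.112,  0.994, -0.   ]), 'contact_force': array([ 0.709, -0.021, -0.202]), 'ft_torque': array([ 0.025, -0.003, -0.007]), 'grasp_force': 0.0, 'gripper_width': 1.0013160245250665}
0.025
[[-0.975  0.223  0.   ]
 [ 0.223  0.975 -0.   ]
 [-0.    -0.    -1.   ]]
[[-0.     1.     0.001]
 [-0.95   0.    -0.313]
 [-0.313 -0.001  0.95 ]] [0.    0.027 0.175]
```

```bash
python3 -c "
import cv2
a=cv2.imread('pics/scene0.png')[110:330,195:475];cv2.imwrite('pics/s1.png',cv2.resize(a,None,fx=2.7,fy=2.7,interpolation=2))
a=cv2.imread('pics/side0.png')[115:345,155:505];cv2.imwrite('pics/s2.png',cv2.resize(a,None,fx=2.28,fy=2.28,interpolation=2))"
```

```text
(no output)
```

View pics/s1.png

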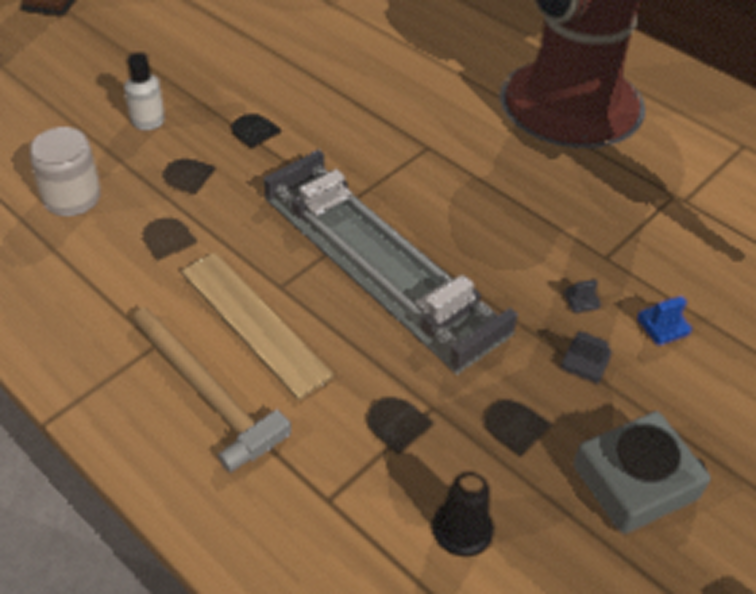

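View pics/s2.png

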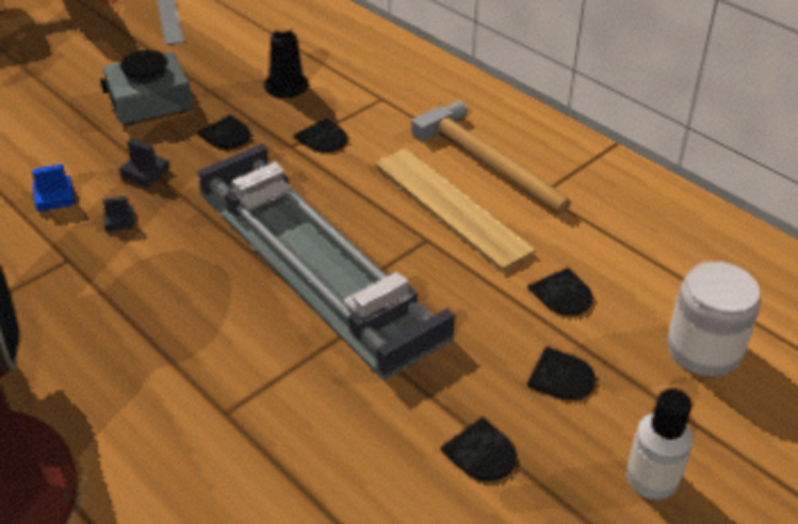

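Scene crop: bare board at (256,325), holder at (390,260), five black lifts at (255,130), (188,175), (168,238), (400,425) and (517,425), bottle (145,92), mixer (645,470). There are three weight-like things: blue (665,320), small dark (583,295) and large dark (587,356). The large dark one is meant, at scene pixel (412,242). Look-alikes for the lifts are the mixer pad and the spool.

```bash
cat > b.py <<'E'
from h import *
np.set_printoptions(precision=3,suppress=True)
a=grab('scene');b=grab('side')
def s(u,v): return a,195+u/2.7,110+v/2.7
def d(u,v): return b,155+u/2.28,115+v/2.28
pts=dict(board=[(256,325),(456,209)],boardA=[(197,262),(517,262)],boardB=[(313,385),(393,160)],lA=[(255,130),(482,450)],lB=[(188,175),(562,375)],lC=[(168,238),(563,292)],lD=[(400,425),(323,135)],lE=[(517,425),(226,132)],weight=[(585,365),(145,170)],blue=[(665,330),(53,195)],small=[(583,302),(118,222)],
bottletop=[(139,60),(673,398)],padtop=[(648,450),(144,65)],jawA=[(324,190),(380,293)],jawB=[(450,297),(260,185)],spooltop=[(470,482),(285,38)],tin=[(61,145),(720,285)],hh=[(140,318),(560,203)],hd=[(255,440),(440,120)])
for k,(x,y) in pts.items(): print(k,tri([s(*x),d(*y)]))
w=grab('wrist');print({k:w[k] for k in('fx','fy','cx','cy','k1')})
E
python3 b.py
```

```text
board [ 0.672 -0.016 -0.002]
boardA [ 0.654 -0.145  0.004]
boardB [0.684 0.109 0.003]
lA [ 0.415 -0.302  0.001]
lB [ 0.553 -0.294  0.001]
lC [ 0.654 -0.213  0.001]
lD [0.652 0.221 0.002]
lE [0.555 0.319 0.004]
weight [0.424 0.325 0.001]
blue [ 0.304  0.365 -0.   ]
small [ 0.339  0.261 -0.002]
bottletop [ 0.516 -0.437  0.117]
padtop [0.52  0.46  0.067]
jawA [ 0.465 -0.097  0.043]
jawB [0.488 0.153 0.041]
spooltop [0.696 0.354 0.087]
tin [ 0.699 -0.376  0.099]
hh [ 0.772 -0.114  0.012]
hd [0.79  0.123 0.013]
{'fx': 306.9703823371514, 'fy': 306.9703823371514, 'cx': 321.45927260683465, 'cy': 197.69552497333237, 'k1': -0.0023382879623435274}
```

Emit:
arm_command --moves '[[1,[-0.8,-0.85,-0.25],0],[1,[-0.8,-0.85,-0.25],0],[1,[-0.8,-0.85,-0.25],0],[1,[-0.8,-0.85,-0.25],0],[1,[-0.8,-0.85,-0.25],0]]'

```text
time: 1.82
tool_pos: [0.23, 0.4555, 0.2558]
tool_rot: [0.001, 0.114, 0.994, 0.001]
contact_force: [-0.2, 0.6, 0.0]
gripper_width: 1.004
grasp_force: 0.0
```

Emit:
arm_command --moves '[[1,[-0.8,-0.85,-0.25],0],[1,[-0.8,-0.85,-0.25],0],[1,[-0.8,-0.85,-0.25],0],[1,[-0.8,-0.85,-0.25],0],[1,[-0.8,-0.85,-0.25],0]]'

```text
time: 2.23
tool_pos: [0.3186, 0.3043, 0.2934]
tool_rot: [0.002, 0.114, 0.993, 0.0]
contact_force: [0.4, 1.1, 0.4]
gripper_width: 1.0
grasp_force: 0.0
```

Emit:
arm_command --moves '[[1,[-0.8,-0.85,-0.25],0],[1,[-0.8,-0.85,-0.25],0],[1,[-0.8,-0.85,-0.25],0],[1,[-0.8,-0.85,-0.25],0],[1,[-0.8,-0.85,-0.25],0]]'

```text
time: 2.65
tool_pos: [0.4072, 0.1525, 0.3306]
tool_rot: [0.002, 0.115, 0.993, -0.0]
contact_force: [-1.1, 0.1, -0.7]
gripper_width: 0.999
grasp_force: 0.0
```

Emit:
arm_command --moves '[[1,[-0.8,-0.85,-0.25],0.23],[1,[-0.8,-0.85,-0.25],0.23],[1,[-0.8,-0.85,-0.25],0.23],[1,[-0.8,-0.85,-0.25],0.23],[1,[-0.8,-0.85,-0.25],0.23],[1,[-0.8,-0.85,-0.25],0.23],[1,[-0.8,-0.85,-0.25],0.23],[1,[-0.8,-0.85,-0.25],0.23],[1,[-0.8,-0.85,-0.25],0.23],[1,[-0.8,-0.85,-0.25],0.23],[1,[-0.8,-0.85,-0.25],0.23],[1,[-0.8,-0.85,-0.25],0.23],[1,[-0.8,-0.85,-0.25],0.23]]'

```text
time: 3.73
tool_pos: [0.4937, 0.0053, 0.3664]
tool_rot: [-0.0, 0.742, 0.671, 0.0]
contact_force: [-0.2, -0.4, 0.2]
gripper_width: 1.001
grasp_force: 0.0
```

```bash
cat > c.py <<'E'
from h import *
np.set_printoptions(precision=3,suppress=True)
p=grab('wrist','w1');print(tool(),manip.state()['time'],manip.state()['joint_pos'])
np.save('w1.npy',dict(p),allow_pickle=True)
E
python3 c.py
```

```text
(array([0.494, 0.005, 0.366]), array([[ 0.097,  0.995, -0.   ],
       [ 0.995, -0.097,  0.   ],
       [ 0.   , -0.   , -1.   ]])) 3.7833 [-0.14  -0.308  1.696  0.     1.753 -0.043]
```

View pics/w1.png

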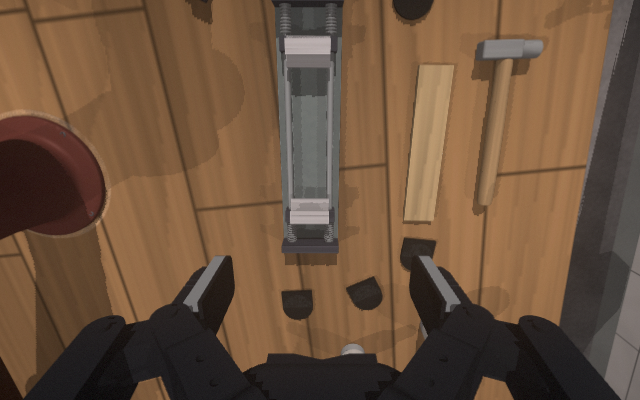

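The wrist view shows the board with corners at about (420,65), (454,66), (433,221) and (404,220). The holder jaws are at (308,46) and (310,210), with rods at columns 290 and 331. Three lifts show at (297,303), (365,293) and (417,252).

```bash
cat > d.py <<'E'
from h import *
np.set_printoptions(precision=4,suppress=True)
p=np.load('w1.npy',allow_pickle=True).item();f=p['frame'];hsv=cv2.cvtColor(f,cv2.COLOR_RGB2HSV)
print('board',hsv[140,430],'wood',hsv[140,380],hsv[140,480],'jaw',hsv[44,308],hsv[60,308],hsv[205,310],hsv[218,310])
def rects(m,z,box,amin=60):
    l,t,r,b=box;mm=np.zeros_like(m);mm[t:b,l:r]=m[t:b,l:r]
    mm=cv2.morphologyEx(mm,cv2.MORPH_OPEN,np.ones((3,3)))
    cs,_=cv2.findContours(mm,cv2.RETR_EXTERNAL,cv2.CHAIN_APPROX_NONE)
    for c in cs:
        if cv2.contourArea(c)<amin: continue
        w=np.array([atz(p,u,v,z)[:2] for u,v in c[:,0]],np.float32)
        rc=cv2.minAreaRect(w*1000);print(np.round(cv2.boundingRect(c)),np.array(rc[0]),np.array(rc[1]),rc[2]);print(cv2.boxPoints(rc).round(1).tolist())
v=hsv[:,:,2];s=hsv[:,:,1]
m=((v>150)&(s<150)).astype(np.uint8)
cv2.imwrite('pics/m.png',m*255)
rects(m,.010,(390,50,470,235),500)
m=((v>120)&(s<60)).astype(np.uint8)
rects(m,.055,(270,20,350,240))
cv2.imwrite('pics/c1.png',np.hstack([cv2.resize(f[0:80,265:355],None,fx=4.4,fy=4.4,interpolation=2),cv2.resize(f[180:260,265:355],None,fx=4.4,fy=4.4,interpolation=2)])[:,:,::-1])
E
python3 d.py
```

```text
board [ 16 104 182] wood [ 14 130 131] [ 14 129 146] jaw [  5  17 181] [  4  17 118] [  5  20 143] [  7  18 182]
[390 116  18 119] [619.6025 -62.6068] [ 27.8206 213.3761] 0.6414956450462341
[[604.5, 43.900001525878906], [606.9000244140625, -169.39999389648438], [634.7000122070312, -169.10000610351562], [632.2999877929688, 44.20000076293945]]
[404  65  50 170] [668.1757 -29.0593] [287.3516  60.8866] 85.51929473876953
[[626.5999755859375, -169.89999389648438], [687.2999877929688, -174.6999969482422], [709.7999877929688, 111.80000305175781], [649.0, 116.5999984741211]]
[443  53  27 182] [717.7393 -27.6299] [ 44.8191 308.8027] 2.804558753967285
[[687.7999877929688, 125.5], [702.9000244140625, -182.89999389648438], [747.7000122070312, -180.6999969482422], [732.5999755859375, 127.69999694824219]]
[327  81   5 114] [507.3698  20.3568] [169.6564   5.7289] 84.02767944335938
[[495.70001220703125, -63.70000076293945], [501.3999938964844, -64.30000305175781], [519.0, 104.4000015258789], [513.2999877929688, 105.0]]
[285  81  46 143] [472.6889  -1.4552] [220.5275  67.2209] 84.7691650390625
[[429.20001220703125, -108.19999694824219], [496.1000061035156, -114.30000305175781], [516.2000122070312, 105.30000305175781], [449.29998779296875, 111.4000015258789]]
[284  36  47  19] [488.7822 154.2793] [22.5709 63.6901] 84.26539611816406
[[456.0, 146.1999969482422], [519.2999877929688, 139.89999389648438], [521.5999755859375, 162.3000030517578], [458.20001220703125, 168.6999969482422]]
```

View pics/c1.png

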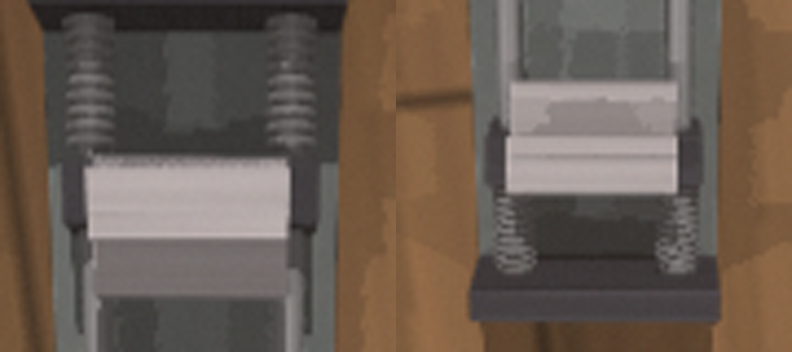

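The left jaw's lip edge runs from about pixel (285,54) to (331,54). The right jaw's lip edge runs from about (290,211) to (329,211). The rods lie just outside the jaw width, so fingertips have to stay above them.

```bash
cat > e.py <<'E'
from h import *
np.set_printoptions(precision=4,suppress=True)
p=np.load('w1.npy',allow_pickle=True).item()
f=p['frame']
L=[atz(p,u,v,.055)[:2] for u,v in[(285.2,54),(331,54)]];Rr=[atz(p,u,v,.055)[:2] for u,v in[(290.2,210.7),(328.9,210.7)]]
print('L',L,'R',Rr);l=sum(L)/2;r=sum(Rr)/2;print('mid',(l+r)/2,'sep',np.linalg.norm(l-r),'ang',np.arctan2(*(l-r)), [np.linalg.norm(x[1]-x[0]) for x in(L,Rr)])
# board subpixel corners
g=cv2.cvtColor(f,cv2.COLOR_RGB2GRAY)
c=np.array([[420,65],[454,66],[433,221],[404,220]],np.float32).reshape(-1,1,2)
c=cv2.cornerSubPix(g,c,(4,4),(-1,-1),(3,100,.01)).reshape(-1,2);print(c)
W=np.array([atz(p,u,v,.010)[:2] for u,v in c]);print(W);A=(W[0]+W[1])/2;B=(W[2]+W[3])/2
print('board',W.mean(0),np.linalg.norm(A-B),np.linalg.norm(W[0]-W[1]),np.linalg.norm(W[2]-W[3]),'ang',np.arctan2(*(A-B)))
ctr=W.mean(0)
print(plan([*ctr,.15],yaw=-np.arctan2(*(A-B))),plan([*ctr,.028])[0])
E
python3 e.py
```

```text
L [array([0.4572, 0.1461]), array([0.5208, 0.1397])] R [array([ 0.4334, -0.0862]), array([ 0.4963, -0.0925])]
mid [0.4769 0.0268] sep 0.23353806628290832 ang 0.1034287579725115 [np.float64(0.06393243184135544), np.float64(0.06320173392299415)]
[[419.5041  64.6201]
 [453.8759  64.7034]
 [431.1382 221.5351]
 [402.7241 221.0825]]
[[ 0.6573  0.1165]
 [ 0.7102  0.1111]
 [ 0.6781 -0.1489]
 [ 0.6269 -0.1429]]
board [ 0.6681 -0.016 ] 0.2615176837203478 0.05316343151201952 0.05157719240251431 ang 0.11977101725206776
(array([-0.0289,  1.1717,  1.4428]), np.float64(0.0036)) [-0.0291  1.1718  2.2561]
```

Emit:
arm_command --moves '[[1,[-0.015,0.6,0.9],0],[1,[-0.015,0.6,0.9],0],[1,[-0.015,0.6,0.9],0],[1,[-0.015,0.6,0.9],0],[1,[-0.015,0.6,0.9],0]]'

```text
time: 4.2
tool_pos: [0.581, -0.0059, 0.2216]
tool_rot: [-0.005, 0.741, 0.672, -0.004]
contact_force: [-0.7, 0.6, -0.8]
gripper_width: 0.996
grasp_force: 0.0
```

Emit:
arm_command --moves '[[1,[-0.014,0.572,0.9],0.0036],[1,[-0.014,0.572,0.9],0.0036],[1,[-0.014,0.572,0.9],0.0036],[1,[-0.014,0.572,0.9],0.0036],[1,[-0.014,0.572,0.9],0.0036],[1,[-0.014,0.572,0.9],0.0036]]'

```text
time: 4.7
tool_pos: [0.6668, -0.0164, 0.0941]
tool_rot: [-0.002, 0.748, 0.663, -0.002]
contact_force: [-0.1, -0.0, 0.0]
gripper_width: 0.995
grasp_force: 0.0
```

```bash
cat > f.py <<'E'
from h import *
import sys
np.set_printoptions(precision=4,suppress=True)
p=grab('wrist',sys.argv[1]);print(tool(),manip.state()['time'],manip.state()['gripper_width'])
np.save(sys.argv[1]+'.npy',dict(p),allow_pickle=True)
E
python3 f.py w2
```

```text
(array([ 0.6681, -0.0165,  0.0971]), array([[ 0.1204,  0.9927, -0.0003],
       [ 0.9927, -0.1204,  0.0001],
       [ 0.0001, -0.0003, -1.    ]])) 4.75 1.0050537211576605
```

View pics/w2.png

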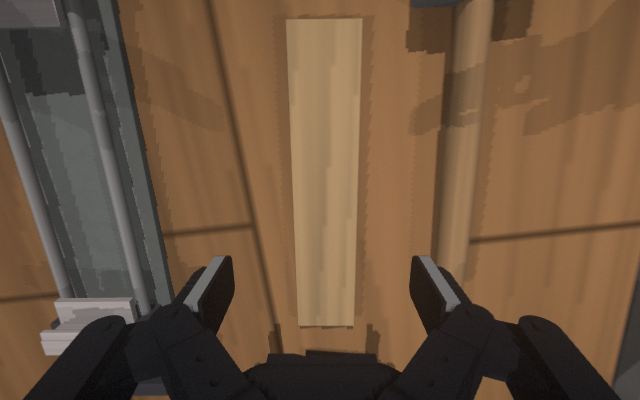

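The board is centred between the open fingers (ends at rows 18 and 326, columns 287–361 and 297–354) and lined up with the tool.

Emit:
arm_command --moves '[[1,[0,0,0.25],0],[1,[0,0,0.4],0],[1,[0,0,0.455],0],[1,[0,0,0.455],0],[0.2,[0,0,0.455],0],[-1,[0,0,0.455],0],[-1,[0,0,0.455],0],[-1,[0,0,0.455],0],[-1,[0,0,0.455],0],[-1,[0,0,0.455],0],[-1,[0,0,0.455],0]]'

```text
time: 5.67
tool_pos: [0.6682, -0.0167, 0.0285]
tool_rot: [0.0, 0.749, 0.663, 0.0]
contact_force: [0.3, -0.1, 0.9]
gripper_width: 0.012
grasp_force: 0.0
```

```bash
python3 -c "
from h import *
p=np.load('w2.npy',allow_pickle=True).item()
a=atz(p,324,18,.01);b=atz(p,325.5,326,.01);print(a,b,(a+b)/2,np.linalg.norm(a-b),np.arctan2(*(a-b)[:2]));print(tool()[0],manip.state()['gripper_width'],manip.state()['grasp_force'],manip.state()['contact_force'])"
```

```text
[0.68422621 0.11441435 0.01      ] [ 0.65482158 -0.14586215  0.01      ] [ 0.66952389 -0.0157239   0.01      ] 0.2619322220147434 0.11249758343824133
[ 0.66816925 -0.01667614  0.02847932] 0.01233960651226621 0.0 [ 0.27213299 -0.08373427  0.85932406]
```

```bash
python3 f.py w3; python3 -c "
import cv2
a=cv2.imread('pics/w3.png')[180:400,160:480];cv2.imwrite('pics/w3c.png',cv2.resize(a,None,fx=2.4,fy=2.4))"
```

```text
(array([ 0.6681, -0.0167,  0.0283]), array([[ 0.1214,  0.9926,  0.    ],
       [ 0.9926, -0.1214, -0.    ],
       [-0.    ,  0.    , -1.    ]])) 5.7167 -0.0006782725485566344
```

View pics/w3c.png

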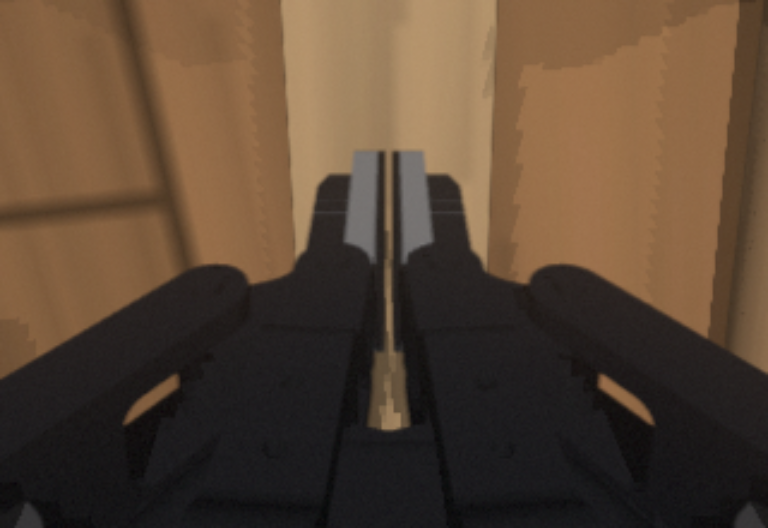

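The shut fingers are above the board, since the pad tips ride higher when open than I assumed. I'll open, go 7 mm lower and close again.

Emit:
arm_command --moves '[[1,[0,0,0],0],[1,[0,0,0],0],[1,[0,0,0],0],[1,[0,0,0],0],[1,[0,0,0.05],0],[1,[0,0,0.05],0],[-1,[0,0,0.05],0],[-1,[0,0,0.05],0],[-1,[0,0,0.05],0],[-1,[0,0,0.05],0],[-1,[0,0,0.05],0],[-1,[0,0,0.05],0]]'

```text
time: 6.72
tool_pos: [0.6682, -0.0167, 0.021]
tool_rot: [0.0, 0.749, 0.663, 0.0]
contact_force: [0.2, 0.0, -0.3]
gripper_width: 0.017
grasp_force: 0.0
```

Emit:
arm_command --moves '[[-1,[0,0,0.013],0],[-1,[0,0,0.013],0]]'

```text
time: 6.88
tool_pos: [0.6679, -0.0166, 0.0185]
tool_rot: [-0.0, 0.749, 0.663, -0.0]
contact_force: [-0.2, -0.3, 0.4]
gripper_width: 0.002
grasp_force: 0.0
```

```bash
python3 f.py w4; python3 -c "
import cv2
a=cv2.imread('pics/w4.png')[0:400,160:480];cv2.imwrite('pics/w4c.png',cv2.resize(a,None,fx=1.5,fy=1.5))
from h import *
p=grab('side');u,v=proj(p,[.668,-.017,.02]);u=int(u);v=int(v);cv2.imwrite('pics/sd.png',cv2.resize(p['frame'][v-50:v+40,u-60:u+60,::-1],None,fx=5,fy=5,interpolation=2))
print(manip.state()['contact_force'])"
```

```text
(array([ 0.6678, -0.0166,  0.0185]), array([[ 0.1215,  0.9926, -0.0005],
       [ 0.9926, -0.1215,  0.0001],
       [-0.    , -0.0005, -1.    ]])) 6.9333 0.0013436457689852287
[-0.07373741  0.87275803  0.491072  ]
```

View pics/sd.png

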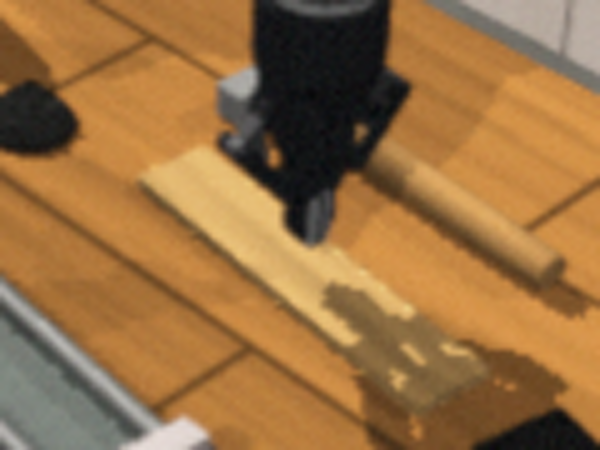

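Emit:
arm_command --moves '[[-1,[0,0,0.013],0],[-1,[0,0,0.013],0]]'

```text
time: 7.15
tool_pos: [0.6678, -0.0166, 0.0165]
tool_rot: [-0.0, 0.749, 0.663, -0.0]
contact_force: [0.3, 0.2, -0.1]
gripper_width: -0.001
grasp_force: 0.0
```

Emit:
arm_command --moves '[[-1,[0,0,0.013],0],[-1,[0,0,0.013],0]]'

```text
time: 7.32
tool_pos: [0.6678, -0.0166, 0.0144]
tool_rot: [-0.0, 0.749, 0.663, -0.0]
contact_force: [-0.4, -0.3, 0.1]
gripper_width: -0.004
grasp_force: 0.0
```

Emit:
arm_command --moves '[[-1,[0,0,0.013],0],[-1,[0,0,0.013],0]]'

```text
time: 7.48
tool_pos: [0.6678, -0.0166, 0.0125]
tool_rot: [-0.0, 0.749, 0.663, -0.0]
contact_force: [-1.0, 0.7, 0.1]
gripper_width: 0.004
grasp_force: 0.0
```

Emit:
arm_command --moves '[[-1,[0,0,0.013],0],[-1,[0,0,0.013],0]]'

```text
time: 7.65
tool_pos: [0.6678, -0.0166, 0.0106]
tool_rot: [-0.0, 0.749, 0.663, -0.0]
contact_force: [-1.0, -0.6, -0.6]
gripper_width: 0.002
grasp_force: 0.0
```

```bash
python3 -c "
from h import *
p=grab('side');u,v=proj(p,[.668,-.017,.01]);u=int(u);v=int(v);a=cv2.resize(p['frame'][v-50:v+40,u-60:u+60,::-1],None,fx=5,fy=5,interpolation=2)
w=grab('wrist');a=np.hstack([a[100:400,100:500],cv2.resize(w['frame'][180:330,220:420,::-1],None,fx=2,fy=2)]);cv2.imwrite('pics/sd2.png',a);print(tool()[0],manip.state()['contact_force'])
"
```

```text
[ 0.66795998 -0.01663149  0.01085889] [-0.07480202  0.10955144 -0.20411854]
```

View pics/sd2.png

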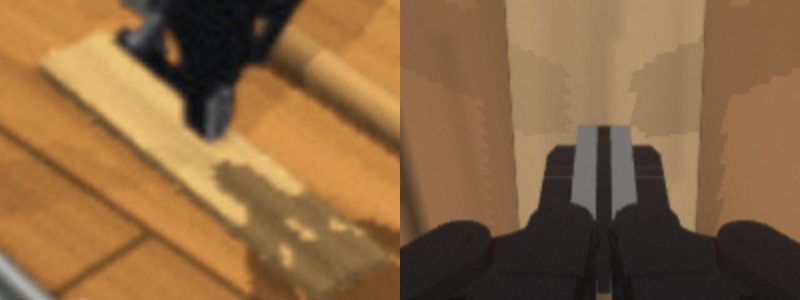

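Emit:
arm_command --moves '[[-1,[0,0,0.013],0],[-1,[0,0,0.013],0]]'

```text
time: 7.92
tool_pos: [0.6679, -0.0166, 0.0088]
tool_rot: [-0.0, 0.749, 0.663, -0.0]
contact_force: [-0.8, 0.5, -0.6]
gripper_width: 0.001
grasp_force: 0.0
```

Emit:
arm_command --moves '[[-1,[0,0,0.01],0],[-1,[0,0,0.01],0]]'

```text
time: 8.08
tool_pos: [0.6679, -0.0166, 0.0072]
tool_rot: [-0.0, 0.749, 0.663, -0.0]
contact_force: [-0.5, 0.6, 0.7]
gripper_width: -0.005
grasp_force: 0.0
```

Emit:
arm_command --moves '[[-1,[0,0,0.01],0],[-1,[0,0,0.01],0]]'

```text
time: 8.25
tool_pos: [0.6679, -0.0166, 0.0057]
tool_rot: [-0.0, 0.749, 0.663, -0.0]
contact_force: [-0.0, 0.1, 0.0]
gripper_width: 0.003
grasp_force: 0.0
```

Emit:
arm_command --moves '[[-1,[0,0,0.013],0],[-1,[0,0,0.013],0]]'

```text
time: 8.42
tool_pos: [0.6678, -0.0166, 0.0037]
tool_rot: [-0.0, 0.749, 0.663, -0.0]
contact_force: [-0.2, 0.0, -0.4]
gripper_width: -0.003
grasp_force: 0.0
```

Emit:
arm_command --moves '[[-1,[0,0,0.013],0],[-1,[0,0,0.013],0]]'

```text
time: 8.58
tool_pos: [0.6678, -0.0166, 0.0017]
tool_rot: [-0.0, 0.749, 0.663, -0.0]
contact_force: [0.6, -0.2, -0.6]
gripper_width: 0.001
grasp_force: 0.0
```

Emit:
arm_command --moves '[[-1,[0,0,0.013],0],[-1,[0,0,0.013],0]]'

```text
time: 8.75
tool_pos: [0.6678, -0.0166, -0.0002]
tool_rot: [-0.0, 0.749, 0.663, -0.0]
contact_force: [-0.8, 0.1, 0.0]
gripper_width: -0.001
grasp_force: 0.0
```

Emit:
arm_command --moves '[[-1,[0,0,0.013],0],[-1,[0,0,0.013],0]]'

```text
time: 8.92
tool_pos: [0.6678, -0.0166, -0.0021]
tool_rot: [-0.0, 0.749, 0.663, -0.0]
contact_force: [0.3, -0.6, -0.5]
gripper_width: -0.001
grasp_force: 0.0
```

Emit:
arm_command --moves '[[-1,[0,0,0.013],0],[-1,[0,0,0.013],0]]'

```text
time: 9.08
tool_pos: [0.6678, -0.0166, -0.0041]
tool_rot: [-0.0, 0.749, 0.663, -0.0]
contact_force: [0.3, 0.4, -0.5]
gripper_width: 0.0
grasp_force: 0.0
```

Emit:
arm_command --moves '[[-1,[0,0,0.01],0],[-1,[0,0,0.01],0]]'

```text
time: 9.25
tool_pos: [0.6683, -0.0167, -0.0047]
tool_rot: [0.0, 0.749, 0.663, 0.0]
contact_force: [-1.5, 0.4, 3.6]
gripper_width: -0.002
grasp_force: 1.2
```

```bash
python3 -c "
from h import *
p=grab('side');u,v=proj(p,[.668,-.017,.01]);u=int(u);v=int(v);a=cv2.resize(p['frame'][v-30:v+30,u-40:u+40,::-1],None,fx=5,fy=5,interpolation=2)
q=grab('scene');u,v=proj(q,[.668,-.017,.01]);u=int(u);v=int(v);b=cv2.resize(q['frame'][v-30:v+30,u-40:u+40,::-1],None,fx=5,fy=5,interpolation=2)
cv2.imwrite('pics/sd3.png',np.hstack([a,b]));print(tool()[0],manip.state()['contact_force'],manip.state()['joint_efforts'])
"
```

```text
[ 0.66829527 -0.01667549 -0.00471869] [-0.13745765  0.74567336  2.04057411] [-6.36509713e-02 -4.57476389e+01 -3.08110249e+01  4.87726313e-03
 -2.87474105e-01  2.10351016e-05]
```

View pics/sd3.png

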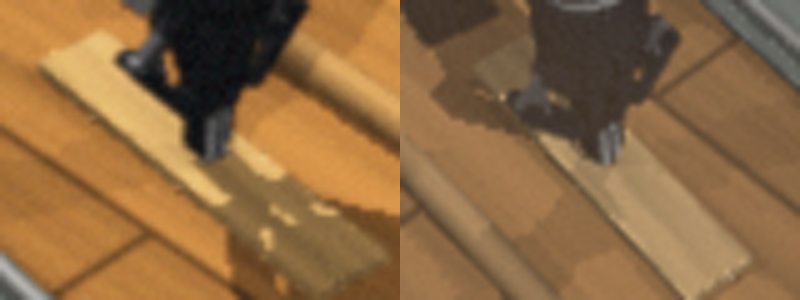

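Contact came at TCP z = -0.0047 on the 10 mm board. The shut fingertips therefore sit about 14.5 mm behind the reported TCP, not 25 mm ahead, and I'll use this measured offset from here on.

Emit:
arm_command --moves '[[-1,[0,0,-0.1],0],[1,[0,0,-0.13],0],[1,[0,0,-0.13],0],[1,[0,0,-0.13],0],[1,[0,0,-0.13],0],[1,[0,0,-0.13],0],[1,[0,0,0],0],[1,[0,0,0.06],0],[1,[0,0,0.09],0],[1,[0,0,0.09],0],[-1,[0,0,0.09],0],[-1,[0,0,0.09],0],[-1,[0,0,0.09],0],[-1,[0,0,0.09],0],[-1,[0,0,0.09],0]]'

```text
time: 10.6
tool_pos: [0.6692, -0.0168, -0.0173]
tool_rot: [0.001, 0.749, 0.663, 0.001]
contact_force: [0.8, -1.4, 3.3]
gripper_width: 0.612
grasp_force: 64.8
```

The board is gripped, with a width of 0.612 and 65 N. Lifting and carrying it over the holder.

Emit:
arm_command --moves '[[-1,[0,0,-0.2],0],[-1,[0,0,-0.4],0],[-1,[0,0,-0.6],0],[-1,[0,-0.25,-0.6],0],[-1,[0,-0.45,-0.6],0],[-1,[0,-0.65,-0.6],0],[-1,[0,-0.65,-0.6],0]]'

```text
time: 11.18
tool_pos: [0.5643, -0.0035, 0.0682]
tool_rot: [-0.003, 0.749, 0.663, -0.003]
contact_force: [0.4, -0.4, -2.5]
gripper_width: 0.614
grasp_force: 64.3
```

Emit:
arm_command --moves '[[-1,[0,-0.25,0],-0.003],[-1,[0,-0.45,0],-0.003],[-1,[0,-0.655,0],-0.003],[-1,[0,-0.655,0],-0.003],[-1,[0,-0.655,0],-0.003]]'

```text
time: 11.6
tool_pos: [0.4722, 0.0075, 0.0705]
tool_rot: [-0.0, 0.742, 0.67, -0.0]
contact_force: [-0.4, 0.5, -1.3]
gripper_width: 0.612
grasp_force: 64.4
```

```bash
python3 f.py w5; python3 -c "
from h import *
p=np.array([.4748,.0069,.060]);print(plan(p),manip.state()['gripper_width'],manip.state()['contact_force'])"
```

```text
(array([0.4739, 0.0071, 0.0714]), array([[ 0.1027,  0.9947,  0.001 ],
       [ 0.9947, -0.1027, -0.0002],
       [-0.0001,  0.001 , -1.    ]])) 11.65 0.6110208729161736
(array([-0.001 ,  0.0064,  0.076 ]), 0) 0.6110208729161736 [-0.25837233 -0.12949279 -1.283263  ]
```

View pics/w5.png

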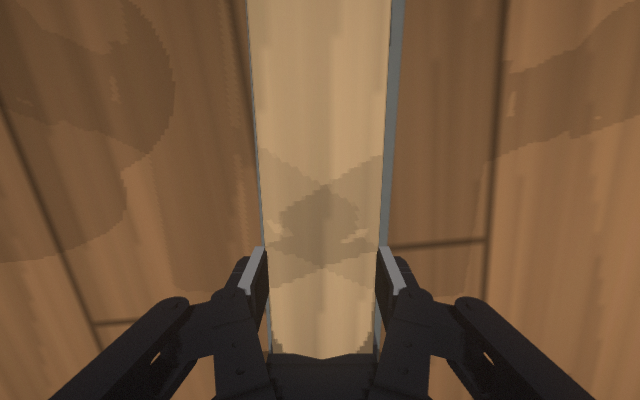

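The board spans columns 247–390 and lies over the holder base, whose right edge shows at column 403 (about 3 mm off). I'll lower it so the rear end rests on the right lip and the board tilts.

Emit:
arm_command --moves '[[-1,[0,0.02,0.12],0],[-1,[0,0.02,0.2],0],[-1,[0,0.02,0.23],0],[-1,[0,0.02,0.245],0],[-1,[0,0.02,0.26],0],[-1,[0,0.02,0.27],0],[-1,[0,0.02,0.28],0],[-1,[0,0.02,0.28],0]]'

```text
time: 12.32
tool_pos: [0.4778, 0.0067, 0.0301]
tool_rot: [0.001, 0.742, 0.67, 0.001]
contact_force: [0.7, 1.6, 4.3]
gripper_width: 0.613
grasp_force: 64.9
```

```bash
cat > v.py <<'E'
from h import *
import sys
a=grab('side');b=grab('scene');o=[]
X=eval(sys.argv[2]);s=float(sys.argv[3]);
for p in(a,b):
    u,v=proj(p,X).astype(int);w=int(200/s);hh=int(220/s);o.append(cv2.resize(p['frame'][v-hh:v+hh,u-w:u+w,::-1],(400,440),interpolation=2))
cv2.imwrite(f'pics/{sys.argv[1]}.png',np.hstack(o));print(tool()[0],manip.state()['contact_force'],manip.state()['gripper_width'])
E
python3 v.py h1 '[.475,.03,.05]' 3.2
```

```text
[0.47775151 0.00671991 0.03016307] [0.92365403 1.69768169 4.68915142] 0.6116866707579491
```

View pics/h1.png

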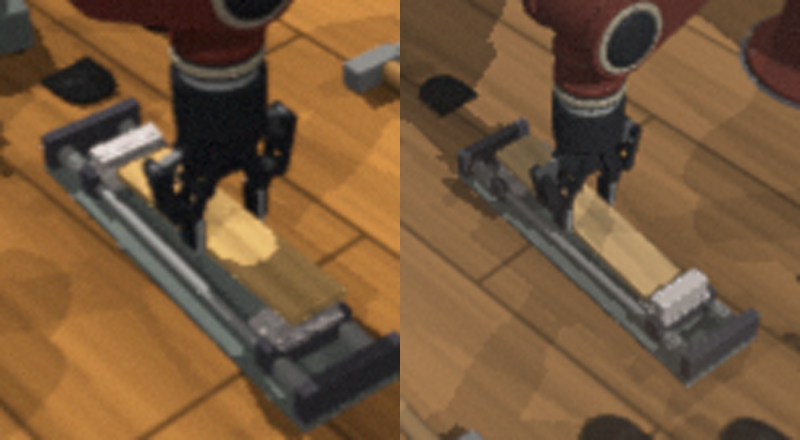

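Both views show the board tilted, near end on top of the right jaw and far end low at the left jaw's lip. Now I'll slide it under the left lip.

Emit:
arm_command --moves '[[-1,[0.03,0,0.002],0],[-1,[0.06,0,0.004],0],[-1,[0.09,0,0.005],0],[-1,[0.12,0,0.006],0],[-1,[0.14,0,0.006],0],[-1,[0.14,0,0.006],0]]'

```text
time: 12.92
tool_pos: [0.4793, 0.027, 0.0288]
tool_rot: [0.001, 0.742, 0.67, -0.001]
contact_force: [-1.1, -4.2, 4.7]
gripper_width: 0.611
grasp_force: 65.0
```

Emit:
arm_command --moves '[[-1,[0.04,0,0.003],0],[-1,[0.08,0,0.004],0],[-1,[0.12,0,0.004],0],[-1,[0.13,0,0.004],0],[-1,[0.13,0,0.004],0]]'

```text
time: 13.33
tool_pos: [0.4807, 0.0457, 0.0268]
tool_rot: [0.002, 0.743, 0.67, -0.001]
contact_force: [2.5, -8.3, -3.2]
gripper_width: 0.608
grasp_force: 64.2
```

Emit:
arm_command --moves '[[-1,[0,0,0.02],0],[-1,[0,0,0.04],0],[-1,[0,0,0.055],0],[-1,[0,0,0.062],0],[-1,[0,0,0.062],0]]'

```text
time: 13.75
tool_pos: [0.481, 0.0457, 0.0186]
tool_rot: [0.001, 0.743, 0.669, -0.001]
contact_force: [-0.6, -9.7, 3.3]
gripper_width: 0.615
grasp_force: 64.9
```

```bash
python3 v.py h2 '[.478,.04,.05]' 3.2
```

```text
[0.48101066 0.04575064 0.0186021 ] [ -0.16246529 -10.3661117    4.3230223 ] 0.6075291750755228
```

View pics/h2.png

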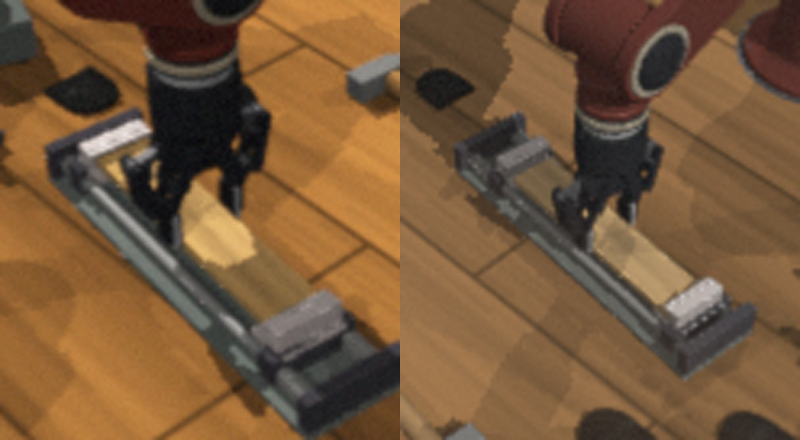

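The right end has dropped inside the right jaw and the left jaw is pushed out. I'll slide back to centre and release.

Emit:
arm_command --moves '[[-1,[-0.04,0,-0.002],0],[-1,[-0.08,0,-0.003],0],[-1,[-0.115,0,-0.003],0],[-1,[-0.13,0,-0.003],0],[-1,[-0.13,0,-0.003],0]]'

```text
time: 14.27
tool_pos: [0.4791, 0.0277, 0.019]
tool_rot: [-0.0, 0.743, 0.669, 0.0]
contact_force: [0.7, -3.0, 1.9]
gripper_width: 0.611
grasp_force: 64.7
```

Emit:
arm_command --moves '[[-0.2,[0,0,0],0],[0.8,[0,0,0],0],[1,[0,0,0],0],[1,[0,0,0],0],[1,[0,0,-0.1],0],[1,[0,0,-0.35],0],[1,[0,0,-0.6],0],[1,[0,0,-0.8],0],[1,[0,0,-1.0],0],[1,[0,0,-1.0],0]]'

```text
time: 15.1
tool_pos: [0.4825, 0.0277, 0.1762]
tool_rot: [0.004, 0.742, 0.67, 0.004]
contact_force: [0.5, -0.9, 0.7]
gripper_width: 0.999
grasp_force: 0.0
```

Emit:
arm_command --moves '[[1,[0,0,-0.3],0],[1,[0,0,-0.6],0],[1,[0,0,-0.9],0],[1,[0,0,-0.9],0]]'

```text
time: 15.43
tool_pos: [0.481, 0.0278, 0.3114]
tool_rot: [0.004, 0.742, 0.67, 0.004]
contact_force: [0.5, -0.6, 0.4]
gripper_width: 1.003
grasp_force: 0.0
```

```bash
python3 f.py w6; python3 - <<'E'
from h import *
np.set_printoptions(precision=4,suppress=True)
p=np.load('w6.npy',allow_pickle=True).item()
for z,n in((.046,'board'),):
    f=p['frame'];hsv=cv2.cvtColor(f,cv2.COLOR_RGB2HSV)
    # expected board ends / lips
c=np.array([.4769,.0268]);y=np.array([.1032,.9947]);x=np.array([.9947,-.1032])
for b in(-123,123): print('lip tip expected px',[proj(p,[*(c+y*b/1e3+x*s),.055]).round(1).tolist() for s in(-.032,.032)])
hsv=hsv.astype(int)
# profile along centre line near each jaw
for b in list(range(-150,-105,3))+list(range(105,150,3)):
    q=[proj(p,[*(c+y*b/1e3+x*s),.055]) for s in(-.01,0,.01)]
    q=[hsv[int(round(v)),int(round(u))].tolist() if 0<=v<400 and 0<=u<640 else None for u,v in q];print(b,q)
E
```

```text
(array([0.4812, 0.0278, 0.3109]), array([[ 0.1021,  0.9947,  0.0105],
       [ 0.9948, -0.1021, -0.001 ],
       [ 0.0001,  0.0105, -0.9999]])) 15.4833 0.9974306431591561
lip tip expected px [[295.2, 241.0], [338.2, 240.8]]
lip tip expected px [[290.2, 61.2], [341.8, 61.3]]
-150 [[11, 35, 59], [15, 35, 59], [11, 35, 59]]
-147 [[13, 23, 76], [13, 24, 75], [15, 27, 75]]
-144 [[6, 19, 135], [7, 19, 179], [5, 19, 179]]
-141 [[5, 17, 176], [3, 17, 175], [6, 20, 176]]
-138 [[6, 20, 177], [4, 20, 178], [2, 19, 178]]
-135 [[5, 18, 181], [5, 18, 182], [4, 20, 181]]
-132 [[6, 20, 183], [5, 17, 180], [7, 19, 179]]
-129 [[5, 18, 168], [7, 20, 169], [7, 20, 169]]
-126 [[4, 20, 179], [5, 19, 178], [6, 20, 179]]
-123 [[6, 22, 176], [6, 22, 176], [6, 21, 180]]
-120 [[16, 105, 129], [16, 102, 135], [15, 101, 144]]
-117 [[16, 101, 156], [16, 102, 143], [16, 103, 163]]
-114 [[17, 102, 158], [17, 102, 167], [17, 101, 177]]
-111 [[16, 102, 160], [16, 101, 167], [17, 101, 177]]
-108 [[16, 101, 161], [17, 102, 168], [17, 103, 179]]
105 [[16, 99, 177], [17, 102, 170], [17, 101, 175]]
108 [[17, 101, 176], [16, 102, 172], [16, 100, 176]]
111 [[16, 102, 177], [16, 104, 170], [16, 100, 176]]
114 [[16, 102, 115], [16, 101, 111], [16, 101, 164]]
117 [[16, 98, 115], [16, 103, 111], [16, 102, 113]]
120 [[16, 97, 116], [16, 98, 112], [15, 101, 114]]
123 [[9, 33, 123], [9, 33, 124], [9, 29, 122]]
126 [[5, 17, 179], [3, 17, 179], [3, 17, 181]]
129 [[0, 17, 175], [3, 17, 178], [8, 17, 177]]
132 [[7, 18, 183], [5, 17, 182], [0, 17, 182]]
135 [[5, 19, 179], [3, 17, 179], [5, 17, 178]]
138 [[3, 17, 181], [0, 17, 181], [0, 17, 181]]
141 [[2, 19, 185], [5, 18, 184], [6, 19, 185]]
144 [[3, 14, 169], [3, 17, 177], [3, 16, 178]]
147 [[4, 14, 127], [8, 16, 127], [4, 17, 122]]
```

Lips at ±122–123 mm about the middle, so the board is seated and centred. Next, the lifts on the +y side.

Emit:
arm_command --moves '[[1,[0.3,0.2,-0.1],0],[1,[0.5,0.35,-0.2],0],[1,[0.7,0.5,-0.3],0],[1,[0.93,0.58,-0.4],0],[1,[0.93,0.58,-0.4],0],[1,[0.93,0.58,-0.4],0]]'

```text
time: 15.98
tool_pos: [0.5804, 0.1597, 0.3629]
tool_rot: [-0.0, 0.741, 0.671, -0.001]
contact_force: [-0.7, -0.2, -0.1]
gripper_width: 0.998
grasp_force: 0.0
```

```bash
cat >> h.py <<'E'
from scipy.optimize import minimize
def Dout():
    a=np.linspace(0,-np.pi,25);return np.vstack([[.03,.033],np.c_[.03*np.cos(a),-.003+.03*np.sin(a)],[-.03,.033]])
def fitlift(p,ctr,z0=0.,save=None,vmax=75,smax=255):
    """fit (x,y,ang) of lift near ctr; ang: y axis=(sin,cos)... returns x,y,th with lift +y dir=(cos th, sin th)"""
    f=p['frame'];hsv=cv2.cvtColor(f,cv2.COLOR_RGB2HSV)
    m=((hsv[:,:,2]<vmax)&(hsv[:,:,1]<smax)).astype(np.uint8)
    u,v=proj(p,[*ctr,z0+.003]);r=int(.065*p['fx']/((np.array(p['R'])@np.array([*ctr,z0])+p['t'])[2]))
    roi=np.zeros_like(m);cv2.circle(roi,(int(u),int(v)),r,1,-1);m=m*roi
    m=cv2.morphologyEx(m,cv2.MORPH_OPEN,np.ones((3,3)))
    n,l,st,ce=cv2.connectedComponentsWithStats(m)
    k=1+np.argmin([np.hypot(ce[i][0]-u,ce[i][1]-v)-.02*st[i][4] for i in range(1,n)]);m=(l==k).astype(np.uint8)
    S=4;M=cv2.resize(m,None,fx=S,fy=S,interpolation=1)
    c0=atz(p,*ce[k],z0+.003)[:2];D=Dout()
    def hull(q):
        x,y,t=q;Y=np.array([np.cos(t),np.sin(t)]);X=np.array([Y[1],-Y[0]])
        w=D[:,:1]*X+D[:,1:]*Y+[x,y]
        pt=np.array([proj(p,[*a,z]) for a in w for z in(z0,z0+.006)],np.float32)
        return cv2.convexHull((pt*S+S/2-.5)*16).round().astype(int)
    def cost(q):
        t=np.zeros_like(M);cv2.fillConvexPoly(t,hull(q),1,shift=4);return (t!=M).sum()/max(1,(M>0).sum())
    best=None
    for t in np.arange(0,2*np.pi,np.pi/6):
        q=np.array([*c0,t]);c=cost(q)
        if best is None or c<best[0]: best=(c,q)
    for s in((.008,.2),(.003,.08)):
        q=best[1];sim=np.vstack([q,q+[s[0],0,0],q+[0,s[0],0],q+[0,0,s[1]]])
        r=minimize(cost,q,method='Nelder-Mead',options=dict(initial_simplex=sim,xatol=1e-4,fatol=1e-4));best=(r.fun,r.x)
    return best[1],best[0]
E
python3 f.py w7; cat > g.py <<'E'
from h import *
import sys
np.set_printoptions(precision=4,suppress=True)
p=np.load(sys.argv[1]+'.npy',allow_pickle=True).item()
print([([int(x) for x in d['extent']],round(d['confidence'],2)) for d in []])
for c in eval(sys.argv[2]): print(c,proj(p,[*c,0]).round(),fitlift(p,c))
E
python3 g.py w7 '[(.652,.221),(.555,.319)]'
```

```text
(array([0.5796, 0.1582, 0.3621]), array([[ 0.1007,  0.9949, -0.0028],
       [ 0.9949, -0.1007, -0.0009],
       [-0.0012, -0.0027, -1.    ]])) 16.0333 0.99799097578798
[]
(0.652, 0.221) [362. 104.] (array([0.6499, 0.2131, 1.5735]), np.float64(0.04226320994023819))
(0.555, 0.319) [295.  44.] (array([0.5544, 0.3179, 4.6953]), np.float64(0.3485329215218307))
```

```bash
python3 - <<'E'
from h import *
np.set_printoptions(precision=4,suppress=True)
p=np.load('w7.npy',allow_pickle=True).item()
for v in(35,45,55,65,90):
  for c in[(.652,.215),(.555,.319)]: print(v,c,fitlift(p,c,vmax=v))
h=cv2.cvtColor(p['frame'],cv2.COLOR_RGB2HSV)
for r in range(15,80,5): print(' '.join('%3d'%x for x in h[r,255:335:4,2]))
E
```

```text
Traceback (most recent call last):
  File "h.py", line 45, in fitlift
    k=1+np.argmin([np.hypot(ce[i][0]-u,ce[i][1]-v)-.02*st[i][4] for i in range(1,n)]);m=(l==k).astype(np.uint8)
        ~~~~~~~~~^^^^^^^^^^^^^^^^^^^^^^^^^^^^^^^^^^^^^^^^^^^^^^^^^^^^^^^^^^^^^^^^^^^^
ValueError: attempt to get argmin of an empty sequence
```

```bash
python3 - <<'E'
from h import *
np.set_printoptions(precision=4,suppress=True)
p=np.load('w7.npy',allow_pickle=True).item()
h=cv2.cvtColor(p['frame'],cv2.COLOR_RGB2HSV)
for r in range(5,85,4): print(r,' '.join('%3d'%x for x in h[r,255:339:4,2]))
for v in(50,55,60,65,90):
  for c in[(.652,.215),(.555,.319)]:
    try: print(v,c,fitlift(p,c,vmax=v))
    except ValueError: pass
E
```

```text
5  59  66  69  70  67  66  64  67  68  65 105 108 109 112 113 100 108  73 113 117 115
9  63  65  70  71  69  67  66  69  70  67 106 108 111 112 112 102 106  73 114 117 118
13  62  63  69  70  72  67  66  67  69  96 121 106 111 111 112 103 106  77 114 117 118
17  66  65  69  70  71  70  64  71  84 130 123 120 112 111 114 106 106  80 110 116 120
21  62  63  69  70  73  69  80  83  87 129 121 102  95  72  67 106 105  84 104 119 120
25  67  64  69  70  65  73  59  48  42  36  37  39  38  38  38 111 106  89 101 119 121
29  97  98  69 132 126  39  40  40  40  45  39  37  35  37  38 112 104  92  97 118 120
33 111 117 127 135 127  39  41  42  48  47  49  42  40  38  38 113 104  95  93 119 119
37 126 120 127 135 127  39  45  47  48  47  49  42  42  39  38 117 104 100  89 121 121
41 130 122 123 133 128  42  49  46  45  48  47  49  39  44  44 118 105  94  84 120 120
45 131 123 121 129 134  41  46  47  47  48  49  49  46  44  43 116 106  99  79 120 121
49 131 124 116 123 136  98  43  43  46  50  50  46  41  36  37 100 106 100  76 121 123
53 132 127 117 121 135 128  40  40  42  43  43  41  40  38
[... 786 characters left out ...]
.12289059345983044))
55 (0.652, 0.215) (array([0.6497, 0.2131, 1.5542]), np.float64(0.15194311392030024))
55 (0.555, 0.319) (array([0.5548, 0.3136, 1.5932]), np.float64(0.05050390669233382))
60 (0.652, 0.215) (array([0.6498, 0.2127, 1.5595]), np.float64(0.056035848458787854))
60 (0.555, 0.319) (array([0.5546, 0.3136, 1.5808]), np.float64(0.04300392303381281))
65 (0.652, 0.215) (array([0.6499, 0.2128, 1.5581]), np.float64(0.047587161287442524))
65 (0.555, 0.319) (array([0.5546, 0.3138, 1.5839]), np.float64(0.03626617375231054))
90 (0.652, 0.215) (array([0.6528, 0.2162, 3.1657]), np.float64(0.2792097768484805))
90 (0.555, 0.319) (array([0.554 , 0.3181, 4.7685]), np.float64(0.3684574413602376))
```

```bash
cat > pl.py <<'E'
from h import *
import sys
np.set_printoptions(precision=3,suppress=True)
def to(x,y,z,th): # th: wanted world angle of tool x axis
    p,R=tool();print('tool',p.round(4),'sh',plan([x,y,z],th-np.pi/2),'g',round(manip.state()['gripper_width'],3),'t',manip.state()['time'])
def lift(x,y,th,z=-.0185): to(x+.012*np.cos(th),y+.012*np.sin(th),z,th)
H=np.array([.4769,.0268]);HY=np.array([.1032,.9947]);HT=np.arctan2(HY[1],HY[0])
def place(b,z): q=H+HY*(b/1e3+.012);to(*q,z,HT)
E
python3 -c "
from pl import *
lift(.6499,.2130,1.565)"
```

```text
tool [0.58  0.158 0.362] sh (array([0.493, 0.429, 2.536]), np.float64(-0.0151)) g 0.998 t 16.0333
```

Emit:
arm_command --moves '[[1,[0.25,0.2,0.3],-0.015],[1,[0.4,0.35,0.55],-0.015],[1,[0.493,0.429,0.8],-0.015],[1,[0.493,0.429,1.0],-0.015],[1,[0.493,0.429,1.0],-0.015]]'

```text
time: 16.45
tool_pos: [0.6479, 0.223, 0.2048]
tool_rot: [-0.003, 0.71, 0.704, -0.005]
contact_force: [-1.0, -0.3, -1.9]
gripper_width: 1.001
grasp_force: 0.0
```

Emit:
arm_command --moves '[[1,[0,0,0.27],0],[1,[0,0,0.54],0],[1,[0,0,0.8],0],[1,[0,0,1.0],0],[1,[0,0,1.0],0]]'

```text
time: 16.87
tool_pos: [0.6446, 0.2214, 0.0549]
tool_rot: [-0.004, 0.711, 0.704, -0.007]
contact_force: [-1.4, -0.1, -0.2]
gripper_width: 0.997
grasp_force: 0.0
```

Emit:
arm_command --moves '[[1,[0,0,0.25],0],[1,[0,0,0.45],0],[1,[0,0,0.53],0],[1,[0,0,0.535],0],[-1,[0,0,0.535],0],[-1,[0,0,0.535],0],[-1,[0,0,0.535],0],[-1,[0,0,0.535],0],[-1,[0,0,0.535],0]]'

```text
time: 17.62
tool_pos: [0.6541, 0.2259, -0.0089]
tool_rot: [0.001, 0.71, 0.704, 0.002]
contact_force: [1.1, 0.9, 22.4]
gripper_width: 0.3
grasp_force: 12.6
```

The fingers closed over the top of the lift because the tips swing back more at 60 mm. I'll raise, check the lift again, then probe the bench with the fingers part-closed.

Emit:
arm_command --moves '[[-1,[0,0,-0.15],0],[0.65,[0,0,-0.4],0],[0.65,[0,0,-0.65],0],[0.65,[0,0,-0.9],0],[0.65,[0,0,-1.0],0],[0.65,[0,0,-1.0],0],[0.65,[0,0,-1.0],0],[0.65,[0,0,-1.0],0]]'

```text
time: 18.28
tool_pos: [0.6507, 0.2243, 0.1328]
tool_rot: [-0.0, 0.71, 0.704, -0.001]
contact_force: [-0.3, 0.6, -0.1]
gripper_width: 0.825
grasp_force: 0.0
```

```bash
python3 f.py w8; python3 - <<'E'
from pl import *
p=np.load('w8.npy',allow_pickle=True).item()
h=cv2.cvtColor(p['frame'],cv2.COLOR_RGB2HSV)
print(proj(p,[.65,.213,.006]))
for r in range(60,400,12): print(r,' '.join('%3d'%x for x in h[r,200:440:10,2]))
E
```

```text
(array([0.6502, 0.2242, 0.1317]), array([[ 0.0086,  1.    , -0.0031],
       [ 1.    , -0.0086, -0.0007],
       [-0.0008, -0.0031, -1.    ]])) 18.3333 0.8209211176408695
[320.834 195.078]
60  50  51  45  45  46 135 130 132 151 151 163 156 153 158 143  35  36  34  32  34  36 152 156 152
72  52  51  48  51  45 124 139 126 153 152 162 158 154 160 130  99  81  76  87  87 148 155 157 152
84  45  53  54  52  52 127 127 121 154 153 153 161 155 164 157  99  86  81  87  88 146 156 155 152
96  47  43  43  44  45 130 130 115 154 154 152 160 155 166 157 103  86  83  84  88 150 157 157 153
108  47  47  45  49  48 152 131 107 157 156 155 161 157 165 105 102  91  85  88 136 149 159 157 149
120  56  48  49  56  95 152 131 101 158 159 154 160 158 165 108 103 104  84  87 138 145 159 159 151
132 143 152 148 136 144 152 136  94 158 159 152 159 154 165 107 105 107  87  87 137 145 155 158 152
144 146 149 150 139 142 153 137  95 159 161 154 160 158 166 107 104 108  85  93 137 145 147 156 153
156 149 139 154 145 133 155 141 100 159 153 146 150 149 158 153 108 108 106 166 159 166 168 170 175
168 132 128 137
[... 1284 characters left out ...]

324  45  43  40  40 147 145 150 149 106 165 168 161 153 156 159 177 169 172 173 176 173  40  43  46
336  43  38  41  43 137 147 149  98 113 166 166 160 153 155 104 175 167 174 173 172 170  45  44  43
348  39  40  38  38  40 147 146  96 123 166 164 160 154 156 102 174 165 174 175 172  79  46  44  41
360  39  40  40  36  37 135 123  42  44  44  46  45  50  47  46  47  48  48 174 170  43  45  41  41
372  38  37  38  36  39  39  38  40  42  41  43  39  44  44  43  42  45  42  40  43  42  43  37  41
384  40  38  38  36  36  34  27  37  37  39  38  41  38  39  39  41  36  28  33  37  39  42  39  37
396  34  36  37  31  26  33  35  24  36  34  37  38  35  35  38  37  35  25  36  35  32  30  39  39
```

```bash
python3 - <<'E'
from pl import *
p=np.load('w8.npy',allow_pickle=True).item()
for v in(62,70):
    q,c=fitlift(p,(.65,.213),vmax=v);print(q,c)
lift(*q,z=-.018)
E
```

```text
[0.65  0.214 1.562] 0.047163686768550525
[0.65  0.213 1.579] 0.04539335151368704
tool [0.65  0.224 0.132] sh (array([0.009, 0.003, 0.998]), np.float64(-0.0027)) g 0.821 t 18.3333
```

Emit:
arm_command --moves '[[0.65,[0.01,0.003,0.27],0],[0.65,[0.01,0.003,0.54],0],[0.65,[0.01,0.003,0.8],0],[0.65,[0.01,0.003,0.95],0],[0.65,[0.01,0.003,0.998],0],[0.65,[0.01,0.003,0.998],0],[0.65,[0.01,0.003,0.998],0]]'

```text
time: 18.92
tool_pos: [0.6504, 0.2257, -0.018]
tool_rot: [-0.001, 0.71, 0.704, -0.001]
contact_force: [-0.3, 0.3, -0.3]
gripper_width: 0.824
grasp_force: 0.0
```

Emit:
arm_command --moves '[[0.65,[0,0,0.013],0],[0.65,[0,0,0.013],0]]'

```text
time: 19.08
tool_pos: [0.6516, 0.2259, -0.0184]
tool_rot: [-0.0, 0.71, 0.704, -0.0]
contact_force: [-0.6, 0.5, 0.3]
gripper_width: 0.826
grasp_force: 0.0
```

Emit:
arm_command --moves '[[0.65,[0,0,0.013],0],[0.65,[0,0,0.013],0]]'

```text
time: 19.25
tool_pos: [0.6517, 0.226, -0.0201]
tool_rot: [-0.0, 0.71, 0.704, -0.0]
contact_force: [-1.0, 0.1, 0.0]
gripper_width: 0.825
grasp_force: 0.0
```

Emit:
arm_command --moves '[[-1,[0,0,0.003],0],[-1,[0,0,0.003],0],[-1,[0,0,0.003],0],[-1,[0,0,0.003],0]]'

```text
time: 19.58
tool_pos: [0.6528, 0.2262, -0.0191]
tool_rot: [0.001, 0.71, 0.704, 0.001]
contact_force: [0.3, 0.5, 4.3]
gripper_width: 0.678
grasp_force: 67.0
```

Emit:
arm_command --moves '[[-1,[0,0,-0.2],0],[-1,[0,0,-0.45],0],[-1,[0,0,-0.7],0],[-1,[0,0,-0.7],0]]'

```text
time: 19.92
tool_pos: [0.657, 0.2273, 0.0943]
tool_rot: [0.004, 0.71, 0.704, 0.006]
contact_force: [1.9, -0.0, 1.2]
gripper_width: 0.674
grasp_force: 64.6
```

```bash
python3 -c "
from pl import *
place(-80,.0274)"
```

```text
tool [0.657 0.227 0.094] sh (array([-1.8  , -1.238,  0.422]), np.float64(0.0151)) g 0.674 t 19.9167
```

Emit:
arm_command --moves '[[-1,[-0.3,-0.2,0],0],[-1,[-0.55,-0.4,0],0],[-1,[-0.75,-0.55,0],0],[-1,[-0.9,-0.62,0],0],[-1,[-0.9,-0.62,0],0]]'

```text
time: 20.33
tool_pos: [0.553, 0.0876, 0.0821]
tool_rot: [-0.001, 0.711, 0.703, -0.003]
contact_force: [1.0, 0.8, -1.2]
gripper_width: 0.675
grasp_force: 64.6
```

Emit:
arm_command --moves '[[-1,[-0.3,-0.2,0],0.015],[-1,[-0.55,-0.4,0],0.015],[-1,[-0.75,-0.55,0],0.015],[-1,[-0.9,-0.6,0],0.015],[-1,[-0.9,-0.6,0],0.015],[-1,[-0.9,-0.6,0],0.015],[-1,[-0.9,-0.6,0],0.015]]'

```text
time: 20.92
tool_pos: [0.4667, -0.0422, 0.0846]
tool_rot: [-0.0, 0.743, 0.67, 0.0]
contact_force: [0.6, 0.7, -0.5]
gripper_width: 0.682
grasp_force: 64.6
```

```bash
python3 -c "
from pl import *
place(-80,.0274)"
```

```text
tool [ 0.467 -0.042  0.085] sh (array([0.011, 0.02 , 0.381]), np.float64(-0.0)) g 0.682 t 20.9167
```

Emit:
arm_command --moves '[[-1,[0.01,0.035,0.2],0],[-1,[0.01,0.035,0.32],0],[-1,[0.01,0.035,0.37],0],[-1,[0.01,0.035,0.381],0],[-1,[0.01,0.035,0.381],0],[-1,[0.01,0.035,0.381],0]]'

```text
time: 21.42
tool_pos: [0.4725, -0.0408, 0.0278]
tool_rot: [0.0, 0.742, 0.67, 0.0]
contact_force: [0.7, 0.1, -0.2]
gripper_width: 0.678
grasp_force: 64.6
```

Emit:
arm_command --moves '[[0.3,[0,0,0],0],[1,[0,0,0],0],[1,[0,0,0],0],[1,[0,0,-0.15],0],[1,[0,0,-0.4],0],[1,[0,0,-0.65],0],[1,[0,0,-0.9],0],[1,[0,0,-1],0],[1,[0,0,-1],0]]'

```text
time: 22.17
tool_pos: [0.4751, -0.0423, 0.1838]
tool_rot: [0.005, 0.743, 0.67, 0.003]
contact_force: [-0.3, 0.7, 0.4]
gripper_width: 1.002
grasp_force: 0.0
```

```bash
python3 f.py w9; python3 - <<'E'
from pl import *
p=np.load('w9.npy',allow_pickle=True).item()
q=H+HY*-.08
for v in(60,70,80): print(fitlift(p,q,z0=.046,vmax=v),q,HT)
E
```

```text
(array([ 0.4736, -0.0419,  0.1806]), array([[ 0.1028,  0.9947,  0.006 ],
       [ 0.9947, -0.1028, -0.0015],
       [-0.0009,  0.0061, -1.    ]])) 22.2167 0.9975307810253454
(array([ 0.471, -0.053,  1.466]), np.float64(0.05129606353716961)) [ 0.469 -0.053] 1.467416322416065
(array([ 0.471, -0.053,  1.459]), np.float64(0.03255108414383867)) [ 0.469 -0.053] 1.467416322416065
(array([ 0.471, -0.053,  1.459]), np.float64(0.02770122252844322)) [ 0.469 -0.053] 1.467416322416065
```

First lift is placed within 2 mm of target. Next lift (E).

```bash
python3 -c "
from pl import *
lift(.5547,.3137,1.585,z=-.018)"
```

```text
tool [ 0.474 -0.042  0.181] sh (array([2.494, 0.277, 1.324]), np.float64(-0.0187)) g 0.998 t 22.2167
```

Emit:
arm_command --moves '[[0.65,[0.28,0.03,0],0],[0.65,[0.56,0.06,0],0],[0.65,[0.83,0.092,0],0]]'

```text
time: 22.47
tool_pos: [0.4973, 0.0815, 0.1754]
tool_rot: [-0.001, 0.743, 0.669, -0.001]
contact_force: [-0.5, -0.9, 0.0]
gripper_width: 0.824
grasp_force: 0.0
```

Emit:
arm_command --moves '[[0.65,[0.28,0.03,0],0],[0.65,[0.56,0.06,0],0],[0.65,[0.83,0.092,0],0]]'

```text
time: 22.72
tool_pos: [0.5235, 0.2046, 0.175]
tool_rot: [-0.001, 0.743, 0.67, -0.002]
contact_force: [1.3, 0.1, -0.0]
gripper_width: 0.827
grasp_force: 0.0
```

Emit:
arm_command --moves '[[0.65,[0.28,0.03,0.1],-0.0187],[0.65,[0.56,0.06,0.2],-0.0187],[0.65,[0.83,0.092,0.4],-0.0187],[0.65,[0.83,0.092,0.4],-0.0187],[0.65,[0.83,0.092,0.4],-0.0187],[0.65,[0.83,0.092,0.4],-0.0187]]'

```text
time: 23.22
tool_pos: [0.5496, 0.3249, 0.1144]
tool_rot: [-0.001, 0.701, 0.713, -0.003]
contact_force: [-0.5, -1.2, -0.1]
gripper_width: 0.825
grasp_force: 0.0
```

```bash
python3 f.py w10; python3 - <<'E'
from pl import *
p=np.load('w10.npy',allow_pickle=True).item()
for v in(60,70):
    q,c=fitlift(p,(.5547,.3137),vmax=v);print(q,c)
lift(*q,z=-.018);lift(.5547,.3137,1.585,z=-.018)
E
```

```text
(array([0.5505, 0.3245, 0.1161]), array([[-0.0147,  0.9999, -0.0023],
       [ 0.9999,  0.0147, -0.0015],
       [-0.0015, -0.0024, -1.    ]])) 23.2667 0.8253359657391158
[0.657 0.017 5.512] 1.0
[0.555 0.314 1.576] 0.12505243376566721
tool [0.55  0.325 0.116] sh (array([0.011, 0.032, 0.894]), np.float64(0.0015)) g 0.825 t 23.2667
tool [0.55  0.325 0.116] sh (array([0.009, 0.029, 0.894]), np.float64(0.0001)) g 0.825 t 23.2667
```

Emit:
arm_command --moves '[[0.65,[0.01,0.03,0.25],0],[0.65,[0.01,0.03,0.5],0],[0.65,[0.01,0.03,0.73],0],[0.65,[0.01,0.03,0.86],0],[0.65,[0.01,0.03,0.915],0],[0.65,[0.01,0.03,0.915],0],[0.65,[0.01,0.03,0.915],0],[-1,[0.01,0.03,0.915],0],[-1,[0.01,0.03,0.915],0],[-1,[0.01,0.03,0.915],0],[-1,[0.01,0.03,0.915],0]]'

```text
time: 24.18
tool_pos: [0.558, 0.3272, -0.0168]
tool_rot: [0.001, 0.702, 0.712, 0.002]
contact_force: [-0.1, -1.4, 6.7]
gripper_width: 0.668
grasp_force: 64.3
```

Emit:
arm_command --moves '[[-1,[0,0,-0.2],0],[-1,[0,0,-0.45],0],[-1,[0,0,-0.7],0],[-1,[-0.25,-0.03,-0.75],0],[-1,[-0.5,-0.06,-0.75],0],[-1,[-0.75,-0.1,-0.75],0],[-1,[-0.9,-0.12,-0.75],0],[-1,[-0.9,-0.12,-0.75],0]]'

```text
time: 24.85
tool_pos: [0.5395, 0.188, 0.0933]
tool_rot: [0.001, 0.703, 0.711, -0.0]
contact_force: [0.4, 0.6, 0.4]
gripper_width: 0.673
grasp_force: 64.0
```

Emit:
arm_command --moves '[[-1,[-0.28,-0.1,0],0.0187],[-1,[-0.56,-0.2,0],0.0187],[-1,[-0.83,-0.3,0],0.0187],[-1,[-0.95,-0.35,0],0.0187],[-1,[-0.95,-0.35,0],0.0187],[-1,[-0.95,-0.35,0],0.0187],[-1,[-0.95,-0.35,0],0.0187]]'

```text
time: 25.43
tool_pos: [0.49, 0.049, 0.0934]
tool_rot: [0.0, 0.743, 0.67, 0.001]
contact_force: [-0.2, -0.3, -0.8]
gripper_width: 0.665
grasp_force: 64.0
```

```bash
sed -i 's/^H=.*/H=np.array([.4789,.0266]);HY=np.array([.1032,.9947]);HT=np.arctan2(HY[1],HY[0])/' pl.py; python3 -c "
from pl import *
place(-40,.0355)"
```

```text
tool [0.49  0.049 0.093] sh (array([-0.343, -0.059,  0.386]), np.float64(0.0001)) g 0.665 t 25.4333
```

Emit:
arm_command --moves '[[-1,[-0.2,-0.06,0],0],[-1,[-0.343,-0.06,0.05],0],[-1,[-0.343,-0.06,0.2],0],[-1,[-0.343,-0.06,0.33],0],[-1,[-0.343,-0.06,0.37],0],[-1,[-0.343,-0.06,0.386],0],[-1,[-0.343,-0.06,0.386],0]]'

```text
time: 26.02
tool_pos: [0.4752, -0.0009, 0.0352]
tool_rot: [-0.001, 0.742, 0.67, -0.001]
contact_force: [0.2, 0.3, 0.9]
gripper_width: 0.668
grasp_force: 64.1
```

Emit:
arm_command --moves '[[0.3,[0,0,0],0],[1,[0,0,0],0],[1,[0,0,0],0],[1,[0,0,-0.15],0],[1,[0,0,-0.4],0],[1,[0,0,-0.65],0],[1,[0,0,-0.9],0],[1,[0,0,-1],0],[1,[0,0,-1],0]]'

```text
time: 26.77
tool_pos: [0.4785, -0.0022, 0.1914]
tool_rot: [0.004, 0.742, 0.67, 0.004]
contact_force: [-0.1, -0.0, 0.8]
gripper_width: 1.0
grasp_force: 0.0
```

```bash
python3 f.py w11; python3 - <<'E'
from pl import *
p=np.load('w11.npy',allow_pickle=True).item()
# dark extents along board centre line, world at z=.052
h=cv2.cvtColor(p['frame'],cv2.COLOR_RGB2HSV);print('x edges per y (mm), dark z=.052')
for b in range(-125,30,6):
    r=[s for s in range(-45,46) if (lambda q:h[int(q[1]),int(q[0]),1]<70 and h[int(q[1]),int(q[0]),2]<85)(proj(p,[*(H+HY*b/1e3+np.array([HY[1],-HY[0]])*s/1e3),.052]))]
    print(b,(r[0],r[-1],len(r)) if r else None,end=' ')
print()
lift(.415,-.302,1.6,z=.28)
E
```

```text
(array([ 0.477 , -0.002 ,  0.1881]), array([[ 0.1024,  0.9947,  0.0063],
       [ 0.9947, -0.1024, -0.0009],
       [-0.0003,  0.0064, -1.    ]])) 26.8167 0.9966709678288755
x edges per y (mm), dark z=.052
-125 (-42, 36, 14) -119 (-41, 36, 16) -113 (-40, 35, 11) -107 (-17, 19, 37) -101 (-22, 24, 47) -95 (-29, 28, 58) -89 (-28, 29, 58) -83 (-29, 30, 60) -77 (-29, 31, 60) -71 (-29, 31, 61) -65 (-29, 30, 60) -59 (-29, 30, 59) -53 (-29, 30, 60) -47 (-29, 30, 60) -41 (-30, 31, 62) -35 (-30, 31, 62) -29 (-30, 31, 62) -23 (-29, 30, 60) -17 (-29, 30, 60) -11 (-29, 30, 58) -5 (-28, -28, 1) 1 (-29, -28, 2) 7 (-28, -28, 1) 13 (-28, -28, 1) 19 (-28, -28, 1) 25 (-28, -27, 2) 
tool [ 0.477 -0.002  0.188] sh (array([-1.953, -0.213, -0.613]), np.float64(-0.021)) g 0.997 t 26.8167
```

Emit:
arm_command --moves '[[1,[-0.25,0.1,-0.15],0],[1,[-0.5,0.18,-0.3],0],[1,[-0.74,0.25,-0.38],0]]'

```text
time: 27.07
tool_pos: [0.4998, -0.111, 0.2394]
tool_rot: [-0.001, 0.742, 0.671, -0.0]
contact_force: [0.7, -0.9, -0.4]
gripper_width: 1.0
grasp_force: 0.0
```

Emit:
arm_command --moves '[[1,[-0.25,0.1,-0.15],0],[1,[-0.5,0.18,-0.3],0],[1,[-0.74,0.25,-0.38],0],[1,[-0.74,0.25,-0.38],0],[1,[-0.74,0.25,-0.38],0]]'

```text
time: 27.48
tool_pos: [0.5258, -0.227, 0.2957]
tool_rot: [-0.001, 0.744, 0.669, -0.0]
contact_force: [-0.2, 0.3, -1.1]
gripper_width: 1.0
grasp_force: 0.0
```

```bash
python3 f.py w12; python3 - <<'E'
from pl import *
p=np.load('w12.npy',allow_pickle=True).item()
for c in[(.415,-.302),(.553,-.294),(.654,-.213)]:
  for v in(58,66,74):
    try: q,r=fitlift(p,c,vmax=v);print(c,proj(p,[*c,0]).round(),v,q,round(r,3))
    except ValueError: print('none')
  lift(*q,z=-.0205)
E
```

```text
(array([ 0.5254, -0.2252,  0.2948]), array([[ 0.1043,  0.9945, -0.0027],
       [ 0.9945, -0.1043,  0.0022],
       [ 0.0019, -0.0029, -1.    ]])) 27.5333 0.9992942152252547
(0.415, -0.302) [257. 208.] 58 [ 0.413 -0.307  1.54 ] 0.063
(0.415, -0.302) [257. 208.] 66 [ 0.414 -0.307  1.529] 0.041
(0.415, -0.302) [257. 208.] 74 [ 0.413 -0.307  1.532] 0.036
tool [ 0.525 -0.225  0.295] sh (array([-0.545, -0.684,  2.103]), np.float64(-0.0105)) g 0.999 t 27.5333
(0.553, -0.294) [344. 194.] 58 [ 0.553 -0.298  1.942] 0.078
(0.553, -0.294) [344. 194.] 66 [ 0.553 -0.298  1.912] 0.053
(0.553, -0.294) [344. 194.] 74 [ 0.553 -0.298  1.921] 0.036
tool [ 0.525 -0.225  0.295] sh (array([-0.396,  0.202,  2.1  ]), np.float64(-0.0724)) g 0.999 t 27.5333
(0.654, -0.213) [408. 135.] 58 [ 0.652 -0.218  1.349] 0.137
(0.654, -0.213) [408. 135.] 66 [ 0.652 -0.218  1.338] 0.061
(0.654, -0.213) [408. 135.] 74 [ 0.652 -0.218  1.37 ] 0.045
tool [ 0.525 -0.225  0.295] sh (array([0.215, 0.849, 2.1  ]), np.float64(0.0153)) g 0.999 t 27.5333
```

Emit:
arm_command --moves '[[0.65,[0.07,0.25,0.1],0.0153],[0.65,[0.14,0.5,0.3],0.0153],[0.65,[0.2,0.7,0.55],0.0153],[0.65,[0.215,0.849,0.8],0.0153],[0.65,[0.215,0.849,0.8],0.0153],[0.65,[0.215,0.849,0.8],0.0153]]'

```text
time: 28.03
tool_pos: [0.6532, -0.2016, 0.1678]
tool_rot: [-0.006, 0.773, 0.635, -0.003]
contact_force: [-1.1, 0.3, -0.7]
gripper_width: 0.828
grasp_force: 0.0
```

Emit:
arm_command --moves '[[0.65,[0,0,0.27],0],[0.65,[0,0,0.54],0],[0.65,[0,0,0.78],0],[0.65,[0,0,0.8],0]]'

```text
time: 28.37
tool_pos: [0.6497, -0.2024, 0.0486]
tool_rot: [-0.007, 0.774, 0.634, -0.003]
contact_force: [-0.4, 0.4, -1.1]
gripper_width: 0.823
grasp_force: 0.0
```

```bash
python3 -c "
from pl import *
lift(.652,-.218,1.35,z=-.0195)"
```

```text
tool [ 0.65  -0.202  0.049] sh (array([-0.02 ,  0.044,  0.453]), np.float64(0.0036)) g 0.823 t 28.3667
```

Emit:
arm_command --moves '[[0.65,[0,0,0.2],0],[0.65,[0,0,0.38],0],[0.65,[0,0,0.46],0],[0.65,[0,0,0.495],0],[0.65,[0,0,0.495],0],[0.65,[0,0,0.495],0],[-1,[0,0,0.495],0],[-1,[0,0,0.495],0],[-1,[0,0,0.495],0],[-1,[0,0,0.495],0]]'

```text
time: 29.2
tool_pos: [0.6596, -0.208, -0.0088]
tool_rot: [0.003, 0.774, 0.634, 0.001]
contact_force: [-9.1, 2.6, 21.9]
gripper_width: 0.263
grasp_force: 10.2
```

Emit:
arm_command --moves '[[-1,[0,0,-0.2],0],[0.65,[0,0,-0.45],0],[0.65,[0,0,-0.7],0],[0.65,[0,0,-0.8],0],[0.65,[0,0,-0.8],0],[0.65,[0,0,-0.8],0],[0.65,[0,0,-0.8],0],[0.65,[0,0,-0.8],0]]'

```text
time: 29.87
tool_pos: [0.6546, -0.2055, 0.1003]
tool_rot: [-0.002, 0.774, 0.633, -0.001]
contact_force: [-0.5, -0.9, -0.6]
gripper_width: 0.828
grasp_force: 0.0
```

```bash
python3 f.py w13; python3 - <<'E'
from pl import *
p=np.load('w13.npy',allow_pickle=True).item()
for v in(58,66,74,82):
    try: q,r=fitlift(p,(.652,-.218),vmax=v);print(v,q,round(r,3));lift(*q,z=-.0205)
    except ValueError: print('none')
E
```

```text
(array([ 0.6545, -0.2055,  0.1001]), array([[ 0.1978,  0.9802, -0.0036],
       [ 0.9802, -0.1978,  0.0016],
       [ 0.0008, -0.0039, -1.    ]])) 29.9167 0.8223792629201496
58 [ 0.649 -0.219  1.348] 0.319
tool [ 0.654 -0.205  0.1  ] sh (array([-0.015, -0.017,  0.804]), np.float64(0.0037)) g 0.822 t 29.9167
66 [ 0.65  -0.214  4.52 ] 0.18
tool [ 0.654 -0.205  0.1  ] sh (array([-0.143, -0.017,  0.804]), np.float64(-0.001)) g 0.822 t 29.9167
74 [ 0.65  -0.214  4.482] 0.174
tool [ 0.654 -0.205  0.1  ] sh (array([-0.145, -0.02 ,  0.804]), np.float64(0.005)) g 0.822 t 29.9167
82 [ 0.65  -0.214  4.519] 0.172
tool [ 0.654 -0.205  0.1  ] sh (array([-0.145, -0.017,  0.804]), np.float64(-0.0009)) g 0.822 t 29.9167
```

```bash
python3 - <<'E'
from pl import *
p=np.load('w13.npy',allow_pickle=True).item()
h=cv2.cvtColor(p['frame'],cv2.COLOR_RGB2HSV)
print(proj(p,[.652,-.218,.006]))
for r in range(150,280,6): print(r,''.join('#' if x<62 else '+' if x<80 else '-' if x<100 else '.' for x in h[r,240:410:3,2]))
E
```

```text
[321.514 208.109]
150 .........................................................
156 ....-....................................................
162 .........................................................
168 .....-...................................................
174 ...............#######################+..................
180 ......-........#######################...................
186 .......-.......#####+####+############...................
192 .......-.......#######################...................
198 ........-......####################+##...................
204 ........-......#######################...................
210 .........-.....#######################...................
216 ...............#######################...................
222 ..........-.....#####################....................
228 .................###################.....................
234 ...........-.......###############.......................
240 ............-.........#########-.........................
246 ............-.............-..............................
252 .+##.........-......................................##...
258 +###.........-.....................................+###..
264 ####..........-....................................#####.
270 ####+..............................................######
276 ######.........-...................................######
```

Emit:
arm_command --moves '[[0.65,[-0.01,-0.015,0.25],0],[0.65,[-0.01,-0.015,0.5],0],[0.65,[-0.01,-0.015,0.7],0],[0.65,[-0.01,-0.015,0.78],0],[0.65,[-0.01,-0.015,0.804],0],[0.65,[-0.01,-0.015,0.804],0],[0.65,[-0.01,-0.015,0.804],0],[0.65,[-0.01,-0.015,0.804],0]]'

```text
time: 30.58
tool_pos: [0.6542, -0.2074, -0.0168]
tool_rot: [0.001, 0.774, 0.633, 0.0]
contact_force: [0.4, -0.6, 0.6]
gripper_width: 0.824
grasp_force: 0.0
```

Emit:
arm_command --moves '[[0.65,[0,0,0.008],0],[0.65,[0,0,0.008],0]]'

```text
time: 30.75
tool_pos: [0.6539, -0.2073, -0.0183]
tool_rot: [0.001, 0.774, 0.633, 0.0]
contact_force: [0.2, -0.1, -0.5]
gripper_width: 0.822
grasp_force: 0.0
```

Emit:
arm_command --moves '[[0.65,[0,0,0.004],0],[0.65,[0,0,0.004],0],[0.65,[0,0,0.004],0]]'

```text
time: 31.0
tool_pos: [0.6534, -0.2071, -0.0197]
tool_rot: [0.0, 0.774, 0.633, 0.0]
contact_force: [-0.2, -0.4, 0.5]
gripper_width: 0.826
grasp_force: 0.0
```

Emit:
arm_command --moves '[[-1,[0,0,0],0],[-1,[0,0,0],0],[-1,[0,0,0],0],[-1,[0,0,0],0]]'

```text
time: 31.33
tool_pos: [0.654, -0.2074, -0.019]
tool_rot: [0.001, 0.774, 0.633, 0.0]
contact_force: [-0.0, -0.4, 2.2]
gripper_width: 0.676
grasp_force: 64.2
```

Emit:
arm_command --moves '[[-1,[0,0,-0.2],0],[-1,[0,0,-0.45],0],[-1,[0,0,-0.7],0],[-1,[0.18,-0.18,-0.75],0],[-1,[0.36,-0.37,-0.75],0],[-1,[0.54,-0.55,-0.75],0],[-1,[0.69,-0.73,-0.75],0]]'

```text
time: 31.92
tool_pos: [0.5652, -0.0824, 0.0924]
tool_rot: [-0.0, 0.774, 0.633, 0.0]
contact_force: [-0.2, 1.1, 0.5]
gripper_width: 0.674
grasp_force: 64.2
```

Emit:
arm_command --moves '[[-1,[0.18,-0.18,0],-0.0153],[-1,[0.36,-0.37,0],-0.0153],[-1,[0.54,-0.55,0],-0.0153],[-1,[0.69,-0.73,0],-0.0153],[-1,[0.69,-0.73,0],-0.0153],[-1,[0.69,-0.73,0],-0.0153],[-1,[0.69,-0.73,0],-0.0153]]'

```text
time: 32.5
tool_pos: [0.4798, 0.039, 0.0927]
tool_rot: [0.0, 0.742, 0.67, 0.0]
contact_force: [-0.4, 0.5, -0.7]
gripper_width: 0.675
grasp_force: 64.2
```

```bash
python3 -c "
from pl import *
place(0,.0362)"
```

```text
tool [0.48  0.039 0.093] sh (array([-0.003,  0.002,  0.377]), np.float64(0.0001)) g 0.675 t 32.5
```

Emit:
arm_command --moves '[[-1,[0,0,0.15],0],[-1,[0,0,0.28],0],[-1,[0,0,0.34],0],[-1,[0,0,0.365],0],[-1,[0,0,0.378],0],[-1,[0,0,0.378],0]]'

```text
time: 33.0
tool_pos: [0.4803, 0.0386, 0.0365]
tool_rot: [0.0, 0.743, 0.67, 0.0]
contact_force: [0.3, 0.4, 0.1]
gripper_width: 0.675
grasp_force: 64.2
```

Emit:
arm_command --moves '[[0.3,[0,0,0],0],[1,[0,0,0],0],[1,[0,0,0],0],[1,[0,0,-0.15],0],[1,[0,0,-0.4],0],[1,[0,0,-0.65],0],[1,[0,0,-0.9],0],[1,[0,0,-1],0],[1,[0,0,-1],0],[1,[0,0,-1],0]]'

```text
time: 33.83
tool_pos: [0.4805, 0.0392, 0.1876]
tool_rot: [0.001, 0.742, 0.67, 0.001]
contact_force: [0.2, -1.2, -0.9]
gripper_width: 1.001
grasp_force: 0.0
```

```bash
cat > row.py <<'E'
from pl import *
import sys
p=grab('wrist')
h=cv2.cvtColor(p['frame'],cv2.COLOR_RGB2HSV).astype(int);X=np.array([HY[1],-HY[0]])
for b in range(-124,124,6):
    r=[]
    for s in range(-45,46):
        u,v=proj(p,[*(H+HY*b/1e3+X*s/1e3),.052])
        if 0<=u<640 and 0<=v<400 and h[int(v),int(u),1]<75 and h[int(v),int(u),2]<85: r.append(s)
    if len(r)>5: print((b,r[0],r[-1],len(r)),end=' ')
# centre line V profile
o=[]
for b in range(-120,124,2):
    u,v=proj(p,[*(H+HY*b/1e3),.052]);o.append('%d:%d'%(b,h[int(v),int(u),2]) if 0<=v<400 else '')
print();print(' '.join(o))
E
python3 row.py; python3 -c "
from pl import *
lift(.553,-.298,1.92,z=.1)"
```

```text
(-124, -42, 36, 15) (-118, -42, 36, 18) (-112, -40, 35, 27) (-106, -39, 34, 45) (-100, -23, 27, 51) (-94, -29, 28, 58) (-88, -28, 30, 59) (-82, -29, 30, 60) (-76, -29, 30, 60) (-70, -29, 30, 60) (-64, -29, 31, 61) (-58, -29, 31, 61) (-52, -30, 31, 62) (-46, -29, 30, 60) (-40, -29, 30, 60) (-34, -29, 30, 60) (-28, -30, 30, 61) (-22, -30, 30, 61) (-16, -30, 31, 62) (-10, -29, 30, 60) (-4, -29, 31, 61) (2, -29, 31, 61) (8, -29, 31, 61) (14, -30, 31, 62) (20, -29, 30, 60) (26, -29, 30, 60) (32, -29, 31, 61) (92, -32, -27, 6) (98, -39, 33, 8) (104, -38, 33, 7) (116, -39, 33, 9) 
-120:142 -118:126 -116:104 -114:71 -112:43 -110:45 -108:42 -106:45 -104:43 -102:44 -100:45 -98:45 -96:46 -94:45 -92:46 -90:47 -88:44 -86:44 -84:39 -82:37 -80:38 -78:42 -76:45 -74:42 -72:44 -70:44 -68:46 -66:43 -64:43 -62:45 -60:44 -58:46 -56:44 -54:43 -52:43 -50:41 -48:45 -46:43 -44:48 -42:46 -40:48 -38:34 -36:37 -34:42 -32:42 -30:42 -28:44 -26:46 -24:41 -22:43 -20:43 -18:45 -16:47 -14:46 -12:46 -10:46 -8:47 -6:43 -4:46 -2:55 0:55 2:56 4:53 6:55 8:57 10:57 12:56 14:57 16:58 18:58 20:60 22:58 24:59 26:55 28:51 30:53 32:52 34:76 36:141 38:157 40:175 42:175 44:176 46:176 48:178 50:178 52:176 54:178 56:178 58:178 60:179 62:178 64:178 66:179 68:178 70:180 72:180 74:179 76:181 78:179 80:180 82:180 84:184 86:184 88:185 90:182 92:183 94:184 96:184 98:183 100:182 102:184 104:181 106:185 108:184 110:183 112:182 114:121 116:119 118:120 120:121 122:114
tool [0.479 0.039 0.186] sh (array([-2.114,  0.684,  0.571]), np.float64(-0.0719)) g 1.0 t 33.8833
```

Emit:
arm_command --moves '[[0.65,[-0.27,0.09,0],0],[0.65,[-0.5,0.17,0],0],[0.65,[-0.705,0.228,0],0]]'

```text
time: 34.13
tool_pos: [0.5018, -0.0706, 0.1835]
tool_rot: [-0.001, 0.742, 0.67, -0.001]
contact_force: [0.7, -0.3, 0.4]
gripper_width: 0.827
grasp_force: 0.0
```

Emit:
arm_command --moves '[[0.65,[-0.27,0.09,0],0],[0.65,[-0.5,0.17,0],0],[0.65,[-0.705,0.228,0],0]]'

```text
time: 34.38
tool_pos: [0.5249, -0.18, 0.1831]
tool_rot: [-0.002, 0.743, 0.669, -0.001]
contact_force: [0.9, 0.9, 0.0]
gripper_width: 0.827
grasp_force: 0.0
```

Emit:
arm_command --moves '[[0.65,[-0.27,0.09,0.1],-0.072],[0.65,[-0.5,0.17,0.25],-0.072],[0.65,[-0.705,0.228,0.45],-0.072],[0.65,[-0.705,0.228,0.57],-0.072],[0.65,[-0.705,0.228,0.57],-0.072],[0.65,[-0.705,0.228,0.57],-0.072],[0.65,[-0.705,0.228,0.57],-0.072],[0.65,[-0.705,0.228,0.57],-0.072]]'

```text
time: 35.05
tool_pos: [0.5499, -0.2864, 0.1022]
tool_rot: [0.001, 0.573, 0.819, 0.0]
contact_force: [0.2, 0.4, -0.1]
gripper_width: 0.828
grasp_force: 0.0
```

```bash
cat > chk.py <<'E'
from pl import *
import sys
c=eval(sys.argv[1]);th=float(sys.argv[2]);p=grab('wrist');h=cv2.cvtColor(p['frame'],cv2.COLOR_RGB2HSV)
# tool-frame view at z=.006: bounding of dark patch
T,R=tool();xs=R[:2,0];ys=R[:2,1]
g=[]
for a in range(-70,45,3):
    r=[b for b in range(-50,51) if (lambda q:0<=q[1]<400 and h[int(q[1]),int(q[0]),2]<66)(proj(p,[*(T[:2]+xs*a/1e3+ys*b/1e3),.006]))]
    if len(r)>5: g.append((a,r[0],r[-1],len(r)))
print(g)
lift(*c,th,z=-.0205)
E
python3 chk.py '(.553,-.298)' 1.92
```

```text
[(-43, -11, 10, 22), (-40, -17, 15, 33), (-37, -21, 19, 41), (-34, -23, 22, 46), (-31, -25, 23, 49), (-28, -27, 25, 53), (-25, -29, 26, 56), (-22, -29, 28, 58), (-19, -30, 27, 58), (-16, -30, 28, 59), (-13, -31, 28, 60), (-10, -31, 28, 60), (-7, -31, 28, 59), (-4, -30, 28, 59), (-1, -30, 29, 60), (2, -30, 29, 60), (5, -30, 28, 59), (8, -31, 28, 60), (11, -31, 28, 60), (14, -31, 28, 60), (17, -31, 28, 60), (20, -30, 28, 59)]
tool [ 0.55  -0.286  0.103] sh (array([ 0.004, -0.01 ,  0.821]), np.float64(0.0001)) g 0.826 t 35.1
```

Emit:
arm_command --moves '[[0.65,[0,-0.008,0.25],0],[0.65,[0,-0.008,0.5],0],[0.65,[0,-0.008,0.7],0],[0.65,[0,-0.008,0.79],0],[0.65,[0,-0.008,0.825],0],[0.65,[0,-0.008,0.83],0],[0.65,[0,-0.008,0.83],0],[0.65,[0,-0.008,0.83],0],[0.65,[0,-0.008,0.83],0],[0.65,[0,-0.008,0.83],0]]'

```text
time: 35.93
tool_pos: [0.549, -0.2878, -0.0226]
tool_rot: [0.001, 0.573, 0.819, 0.0]
contact_force: [0.2, -0.4, 3.4]
gripper_width: 0.823
grasp_force: 1.5
```

Emit:
arm_command --moves '[[0.65,[0,0,0.003],0]]'

```text
time: 36.02
tool_pos: [0.549, -0.2879, -0.0226]
tool_rot: [0.001, 0.573, 0.819, 0.0]
contact_force: [-1.6, 3.0, 9.0]
gripper_width: 0.824
grasp_force: 4.5
```

Emit:
arm_command --moves '[[0.65,[0,0,-0.012],0],[-1,[0,0,-0.012],0],[-1,[0,0,-0.012],0],[-1,[0,0,-0.012],0],[-1,[0,0,-0.012],0]]'

```text
time: 36.43
tool_pos: [0.5498, -0.2887, -0.0192]
tool_rot: [0.002, 0.573, 0.819, -0.0]
contact_force: [-2.8, 1.6, 12.2]
gripper_width: 0.675
grasp_force: 69.4
```

Emit:
arm_command --moves '[[-1,[0,0,-0.2],0],[-1,[0,0,-0.45],0],[-1,[0,0,-0.7],0],[-1,[0.28,0.05,-0.75],0],[-1,[0.56,0.1,-0.75],0],[-1,[0.816,0.142,-0.75],0]]'

```text
time: 36.93
tool_pos: [0.5266, -0.1647, 0.0916]
tool_rot: [0.002, 0.574, 0.819, 0.0]
contact_force: [0.2, 1.6, -1.1]
gripper_width: 0.679
grasp_force: 64.8
```

Emit:
arm_command --moves '[[-1,[0.28,0.05,0],0],[-1,[0.56,0.1,0],0],[-1,[0.816,0.142,0],0]]'

```text
time: 37.18
tool_pos: [0.5033, -0.041, 0.0897]
tool_rot: [-0.0, 0.574, 0.819, 0.0]
contact_force: [0.0, -0.1, -0.8]
gripper_width: 0.676
grasp_force: 64.8
```

Emit:
arm_command --moves '[[-1,[0.28,0.05,0],0.072],[-1,[0.56,0.1,0],0.072],[-1,[0.816,0.142,0],0.072],[-1,[0.816,0.142,0],0.072],[-1,[0.816,0.142,0],0.072],[-1,[0.816,0.142,0],0.072],[-1,[0.816,0.142,0],0.072],[-1,[0.816,0.142,0],0.072]]'

```text
time: 37.85
tool_pos: [0.4826, 0.0785, 0.0899]
tool_rot: [0.0, 0.743, 0.67, -0.0]
contact_force: [0.1, -0.9, -0.5]
gripper_width: 0.679
grasp_force: 64.8
```

```bash
python3 -c "
from pl import *
place(40,.036)"
```

```text
tool [0.483 0.079 0.09 ] sh (array([0.   , 0.011, 0.359]), np.float64(0.0)) g 0.679 t 37.85
```

Emit:
arm_command --moves '[[-1,[-0.012,0.01,0.15],0],[-1,[-0.012,0.01,0.27],0],[-1,[-0.012,0.01,0.33],0],[-1,[-0.012,0.01,0.35],0],[-1,[-0.012,0.01,0.36],0],[-1,[-0.012,0.01,0.36],0]]'

```text
time: 38.35
tool_pos: [0.4842, 0.0771, 0.0366]
tool_rot: [0.0, 0.743, 0.67, 0.0]
contact_force: [0.0, 0.3, 1.7]
gripper_width: 0.675
grasp_force: 64.8
```

Emit:
arm_command --moves '[[0.3,[0,0,0],0],[1,[0,0,0],0],[1,[0,0,0],0],[1,[0,0,-0.15],0],[1,[0,0,-0.4],0],[1,[0,0,-0.65],0],[1,[0,0,-0.9],0],[1,[0,0,-1],0],[1,[0,0,-1],0],[1,[0,0,-1],0]]'

```text
time: 39.18
tool_pos: [0.4844, 0.0777, 0.1874]
tool_rot: [0.001, 0.742, 0.67, 0.001]
contact_force: [0.6, -0.1, 0.3]
gripper_width: 0.997
grasp_force: 0.0
```

```bash
python3 row.py; python3 -c "
from pl import *
lift(.4135,-.307,1.533,z=.1)"
```

```text
(-124, -42, 36, 14) (-118, -42, 36, 17) (-112, -41, 36, 30) (-106, -40, 34, 45) (-100, -39, 34, 53) (-94, -26, 28, 55) (-88, -28, 29, 58) (-82, -29, 30, 60) (-76, -29, 30, 60) (-70, -29, 30, 60) (-64, -29, 31, 61) (-58, -29, 31, 61) (-52, -29, 31, 61) (-46, -30, 30, 61) (-40, -29, 30, 60) (-34, -29, 30, 60) (-28, -29, 30, 60) (-22, -30, 30, 61) (-16, -30, 31, 62) (-10, -30, 30, 61) (-4, -29, 31, 61) (2, -29, 31, 61) (8, -29, 31, 61) (14, -29, 31, 61) (20, -29, 31, 61) (26, -29, 30, 60) (32, -29, 31, 61) (38, -29, 31, 61) (44, -29, 31, 61) (50, -30, 31, 62) (56, -30, 30, 61) (62, -29, 30, 60) (68, -29, 30, 60) (104, -38, 33, 7) 
-120:145 -118:141 -116:116 -114:75 -112:46 -110:45 -108:47 -106:49 -104:44 -102:48 -100:46 -98:48 -96:46 -94:47 -92:45 -90:47 -88:46 -86:43 -84:38 -82:40 -80:43 -78:44 -76:45 -74:44 -72:47 -70:46 -68:47 -66:46 -64:44 -62:46 -60:46 -58:44 -56:45 -54:44 -52:46 -50:46 -48:47 -46:48 -44:52 -42:49 -40:47 -38:35 -36:45 -34:42 -32:45 -30:44 -28:45 -26:44 -24:46 -22:45 -20:44 -18:45 -16:44 -14:42 -12:44 -10:44 -8:44 -6:46 -4:48 -2:52 0:48 2:34 4:39 6:42 8:44 10:43 12:45 14:46 16:43 18:45 20:45 22:44 24:45 26:45 28:46 30:44 32:46 34:43 36:47 38:48 40:49 42:54 44:55 46:54 48:53 50:57 52:58 54:53 56:54 58:57 60:58 62:60 64:62 66:60 68:51 70:51 72:52 74:148 76:150 78:183 80:183 82:183 84:185 86:186 88:184 90:185 92:187 94:187 96:187 98:188 100:189 102:187 104:188 106:188 108:188 110:188 112:188 114:128 116:122 118:125 120:122 122:123
tool [0.483 0.078 0.185] sh (array([-2.518, -0.205,  0.569]), np.float64(-0.0103)) g 0.995 t 39.2333
```

Emit:
arm_command --moves '[[0.65,[-0.28,-0.02,0],0],[0.65,[-0.56,-0.04,0],0],[0.65,[-0.84,-0.068,0],0]]'

```text
time: 39.48
tool_pos: [0.4591, -0.0457, 0.1832]
tool_rot: [-0.002, 0.742, 0.671, -0.001]
contact_force: [0.7, 0.1, 0.1]
gripper_width: 0.821
grasp_force: 0.0
```

Emit:
arm_command --moves '[[0.65,[-0.28,-0.02,0],0],[0.65,[-0.56,-0.04,0],0],[0.65,[-0.84,-0.068,0],0]]'

```text
time: 39.73
tool_pos: [0.4361, -0.1693, 0.1833]
tool_rot: [-0.002, 0.742, 0.67, -0.0]
contact_force: [0.3, -0.4, 0.3]
gripper_width: 0.827
grasp_force: 0.0
```

Emit:
arm_command --moves '[[0.65,[-0.28,-0.02,0.1],-0.0103],[0.65,[-0.56,-0.04,0.25],-0.0103],[0.65,[-0.84,-0.068,0.45],-0.0103],[0.65,[-0.84,-0.068,0.57],-0.0103],[0.65,[-0.84,-0.068,0.57],-0.0103],[0.65,[-0.84,-0.068,0.57],-0.0103],[0.65,[-0.84,-0.068,0.57],-0.0103]]'

```text
time: 40.32
tool_pos: [0.4146, -0.2915, 0.0997]
tool_rot: [-0.001, 0.72, 0.694, 0.0]
contact_force: [0.6, -0.1, 0.0]
gripper_width: 0.826
grasp_force: 0.0
```

```bash
python3 chk.py '(.4135,-.307)' 1.533
```

```text
[(-46, -12, 15, 27), (-43, -18, 16, 35), (-40, -21, 20, 42), (-37, -24, 23, 48), (-34, -27, 25, 53), (-31, -28, 26, 55), (-28, -29, 28, 58), (-25, -30, 28, 59), (-22, -30, 28, 59), (-19, -31, 28, 60), (-16, -30, 28, 59), (-13, -30, 29, 60), (-10, -30, 29, 60), (-7, -30, 29, 60), (-4, -30, 29, 60), (-1, -30, 29, 60), (2, -30, 28, 59), (5, -30, 29, 60), (8, -30, 29, 60), (11, -30, 29, 60), (14, -29, 29, 59), (17, -30, 29, 60)]
tool [ 0.415 -0.292  0.101] sh (array([-0.021, -0.009,  0.809]), np.float64(0.0001)) g 0.825 t 40.3667
```

Emit:
arm_command --moves '[[0.65,[-0.02,-0.005,0.25],0],[0.65,[-0.02,-0.005,0.5],0],[0.65,[-0.02,-0.005,0.7],0],[0.65,[-0.02,-0.005,0.78],0],[0.65,[-0.02,-0.005,0.81],0],[0.65,[-0.02,-0.005,0.815],0],[0.65,[-0.02,-0.005,0.815],0],[0.65,[-0.02,-0.005,0.815],0],[0.65,[-0.02,-0.005,0.815],0]]'

```text
time: 41.12
tool_pos: [0.4155, -0.2968, -0.0196]
tool_rot: [0.002, 0.72, 0.694, 0.0]
contact_force: [-0.5, 0.1, 0.1]
gripper_width: 0.824
grasp_force: 0.0
```

Emit:
arm_command --moves '[[-1,[0,0,0],0],[-1,[0,0,0],0],[-1,[0,0,0],0],[-1,[0,0,0],0]]'

```text
time: 41.45
tool_pos: [0.4155, -0.2971, -0.0192]
tool_rot: [0.002, 0.72, 0.693, -0.0]
contact_force: [-0.4, 1.4, 8.8]
gripper_width: 0.679
grasp_force: 68.5
```

Emit:
arm_command --moves '[[-1,[0,0,-0.2],0],[-1,[0,0,-0.45],0],[-1,[0,0,-0.7],0],[-1,[0.27,0.04,-0.75],0],[-1,[0.54,0.08,-0.75],0],[-1,[0.8,0.11,-0.75],0],[-1,[0.92,0.127,-0.75],0]]'

```text
time: 42.03
tool_pos: [0.4386, -0.1553, 0.0915]
tool_rot: [0.0, 0.72, 0.694, 0.001]
contact_force: [0.9, -1.6, -1.2]
gripper_width: 0.673
grasp_force: 64.7
```

Emit:
arm_command --moves '[[-1,[0.27,0.04,0],0],[-1,[0.54,0.08,0],0],[-1,[0.8,0.11,0],0],[-1,[0.92,0.127,0],0]]'

```text
time: 42.37
tool_pos: [0.4629, -0.0177, 0.0913]
tool_rot: [0.0, 0.72, 0.694, 0.001]
contact_force: [0.4, -0.8, 0.1]
gripper_width: 0.679
grasp_force: 64.7
```

Emit:
arm_command --moves '[[-1,[0.27,0.04,0],0.0103],[-1,[0.54,0.08,0],0.0103],[-1,[0.8,0.11,0],0.0103],[-1,[0.92,0.127,0],0.0103],[-1,[0.92,0.127,0],0.0103],[-1,[0.92,0.127,0],0.0103],[-1,[0.92,0.127,0],0.0103]]'

```text
time: 42.95
tool_pos: [0.4869, 0.1154, 0.0908]
tool_rot: [0.0, 0.743, 0.67, -0.0]
contact_force: [-0.1, -1.5, 0.1]
gripper_width: 0.674
grasp_force: 64.7
```

```bash
python3 -c "
from pl import *
place(78,.036)"
```

```text
tool [0.487 0.115 0.091] sh (array([0.006, 0.008, 0.365]), np.float64(0.0)) g 0.674 t 42.95
```

Emit:
arm_command --moves '[[-1,[0.005,0.008,0.15],0],[-1,[0.005,0.008,0.27],0],[-1,[0.005,0.008,0.33],0],[-1,[0.005,0.008,0.355],0],[-1,[0.005,0.008,0.365],0],[-1,[0.005,0.008,0.365],0]]'

```text
time: 43.45
tool_pos: [0.4888, 0.116, 0.0366]
tool_rot: [0.0, 0.743, 0.669, 0.0]
contact_force: [0.7, -0.5, -0.3]
gripper_width: 0.68
grasp_force: 64.8
```

Emit:
arm_command --moves '[[0.3,[0,0,0],0],[1,[0,0,0],0],[1,[0,0,0],0],[1,[0,0,-0.15],0],[1,[0,0,-0.4],0],[1,[0,0,-0.65],0],[1,[0,0,-0.9],0],[1,[0,0,-1],0],[1,[0,0,-1],0]]'

```text
time: 44.2
tool_pos: [0.4916, 0.1171, 0.1925]
tool_rot: [0.003, 0.742, 0.67, 0.005]
contact_force: [0.7, 0.4, -1.0]
gripper_width: 0.999
grasp_force: 0.0
```

Emit:
arm_command --moves '[[1,[-0.25,0,-0.2],0],[1,[-0.5,0,-0.4],0],[1,[-0.5,0,-0.5],0],[1,[-0.5,0,-0.5],0]]'

```text
time: 44.53
tool_pos: [0.4824, 0.0401, 0.2656]
tool_rot: [0.003, 0.744, 0.669, 0.003]
contact_force: [0.8, 0.6, 1.2]
gripper_width: 0.999
grasp_force: 0.0
```

```bash
python3 row.py; python3 f.py w20; python3 -c "
import cv2
a=cv2.imread('pics/w20.png')[0:330,200:440];cv2.imwrite('pics/w20c.png',cv2.resize(a,None,fx=1.8,fy=1.8))"
```

```text
(-124, -42, 37, 15) (-118, -41, 37, 16) (-112, -40, 35, 21) (-106, -18, 20, 39) (-100, -23, 26, 50) (-94, -28, 28, 57) (-88, -28, 29, 58) (-82, -28, 31, 60) (-76, -29, 31, 61) (-70, -29, 30, 60) (-64, -29, 30, 60) (-58, -29, 30, 59) (-52, -29, 31, 61) (-46, -30, 31, 62) (-40, -30, 31, 62) (-34, -29, 31, 61) (-28, -29, 31, 61) (-22, -29, 31, 61) (-16, -29, 31, 61) (-10, -29, 31, 61) (-4, -28, 31, 60) (2, -30, 32, 63) (8, -29, 32, 62) (14, -29, 31, 61) (20, -29, 31, 61) (26, -29, 31, 61) (32, -29, 31, 61) (38, -30, 31, 62) (44, -29, 31, 61) (50, -29, 31, 61) (56, -29, 31, 61) (62, -29, 30, 60) (68, -29, 30, 60) (74, -29, 31, 61) (80, -28, 31, 60) (86, -28, 31, 60) (92, -31, 31, 63) (98, -39, 35, 69) (104, -39, 35, 69) (110, -40, 34, 68) (116, -40, 34, 9) (122, -40, 34, 8) 
-120:141 -118:103 -116:90 -114:107 -112:48 -110:47 -108:49 -106:48 -104:48 -102:48 -100:48 -98:48 -96:47 -94:48 -92:47 -90:50 -88:47 -86:47 -84:45 -82:41 -80:40 -78:40 -76:46 -74:48 -72:48 -70:47 -68:47 -66:47 -64:48 -62:47 -60:48 -58:46 -56:48 -54:49 -52:49 -50:48 -48:46 -46:45 -44:47 -42:50 -40:48 -38:36 -36:35 -34:42 -32:44 -30:46 -28:45 -26:45 -24:45 -22:46 -20:47 -18:44 -16:45 -14:44 -12:42 -10:46 -8:45 -6:44 -4:48 -2:46 0:50 2:41 4:34 6:35 8:43 10:42 12:45 14:43 16:45 18:44 20:45 22:45 24:44 26:46 28:42 30:47 32:45 34:46 36:47 38:46 40:51 42:36 44:38 46:36 48:47 50:40 52:43 54:43 56:45 58:45 60:45 62:44 64:44 66:46 68:45 70:46 72:47 74:47 76:46 78:49 80:48 82:51 84:52 86:51 88:53 90:54 92:54 94:52 96:50 98:52 100:51 102:53 104:50 106:53 108:49 110:50 112:59 114:92 116:120 118:120 120:121 122:117
(array([0.4807, 0.0419, 0.2608]), array([[ 0.1036,  0.9946,  0.0009],
       [ 0.9946, -0.1036,  0.0003],
       [ 0.0004,  0.0009, -1.    ]])) 44.6333 0.9977326980540138
```

View pics/w20c.png

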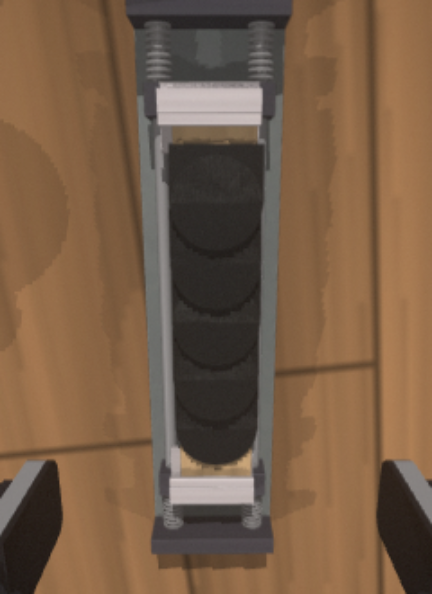

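The row of five shingled lifts is laid, running from the jaw at crop (212,490) to the one at (210,105), all straight edges toward the top jaw. Now the bottle.

Emit:
arm_command --moves '[[1,[-0.28,0.04,0],0],[1,[-0.56,0.08,0],0],[1,[-0.9,0.139,0],0],[1,[-0.9,0.139,0],0]]'

```text
time: 44.97
tool_pos: [0.4865, -0.0973, 0.2578]
tool_rot: [-0.001, 0.743, 0.669, -0.002]
contact_force: [-0.1, 1.0, -0.4]
gripper_width: 1.001
grasp_force: 0.0
```

Emit:
arm_command --moves '[[1,[-0.28,0.04,0],0],[1,[-0.56,0.08,0],0],[1,[-0.9,0.139,0],0],[1,[-0.9,0.139,0],0]]'

```text
time: 45.3
tool_pos: [0.4936, -0.2339, 0.2578]
tool_rot: [-0.002, 0.744, 0.669, -0.001]
contact_force: [-0.2, -0.7, -0.8]
gripper_width: 1.003
grasp_force: 0.0
```

Emit:
arm_command --moves '[[1,[-0.28,0.04,0],0],[1,[-0.56,0.08,0],0],[1,[-0.9,0.139,0],0],[1,[-0.9,0.139,0],0],[1,[-0.9,0.139,0],0],[1,[-0.9,0.139,0],0]]'

```text
time: 45.8
tool_pos: [0.5011, -0.3658, 0.2587]
tool_rot: [-0.002, 0.742, 0.67, 0.0]
contact_force: [0.2, -1.0, 0.1]
gripper_width: 1.002
grasp_force: 0.0
```

```bash
python3 f.py w21; python3 - <<'E'
from pl import *
p=np.load('w21.npy',allow_pickle=True).item();h=cv2.cvtColor(p['frame'],cv2.COLOR_RGB2HSV)
for z in(0,.072,.12): print(z,proj(p,[.516,-.437,z]))
q=grab('wrist');print(manip.search_frame(q,'bottle')[:2])
for r in range(90,330,8): print(r,''.join('#' if v<62 else 'W' if (s<60 and v>110) else '+' if v<90 else '.' for s,v in h[r,230:430:4,1:]))
E
```

```text
(array([ 0.5013, -0.3653,  0.2593]), array([[ 0.1015,  0.9948, -0.0017],
       [ 0.9948, -0.1015,  0.0026],
       [ 0.0025, -0.0019, -1.    ]])) 45.85 1.000035416504143
0 [337.103 206.092]
0.072 [339.816 225.946]
0.12 [342.252 243.778]
[{'extent': [318.2, 194.1, 361.3, 263.4], 'confidence': 0.97}]
90 .......+.................................+........
98 .......+..........................................
106 ..................................................
114 ..................................................
122 ........+.........................................
130 ..................................................
138 ..................................................
146 .........+........................................
154 ..................................................
162 ..................................................
170 ..........+...............................+.......
178 ..........+...............................+.......
186 ..........................................+.......
194 ...........+..............WWW.............+.......
202 .......................WWWWWWWW...........+.......
210 .......................WWWWWWWWW..........+.......
218 .......................WWWWWWWWWW.........+.......
226 ......................WWW#####+WW.................
234 .......................W.######WW.................
242 .............+.........+.#######..................
250 .............+.........++#######..................
258 #......................+++####+...............##WW
266 #......................+++....................###W
274 #.............+.........+++.+................+####
282 #+......................+++..................#####
290 #+......................+++..................#####
298 #..............+.........++...................####
306 ...............................................###
314 ...............................................+##
322 ................+..........................+....+#
```

```bash
python3 -c "
from pl import *
to(.517,-.438,.065,HT)"
```

```text
tool [ 0.501 -0.365  0.26 ] sh (array([-0.474,  0.152,  1.302]), np.float64(0.0004)) g 1.002 t 45.95
```

Emit:
arm_command --moves '[[1,[-0.25,0.08,0],0],[1,[-0.474,0.152,0.1],0],[1,[-0.474,0.152,0.4],0],[1,[-0.474,0.152,0.6],0],[1,[-0.474,0.152,0.6],0],[1,[-0.474,0.152,0.6],0]]'

```text
time: 46.45
tool_pos: [0.5158, -0.4378, 0.1684]
tool_rot: [-0.003, 0.742, 0.67, 0.0]
contact_force: [0.4, 0.6, 1.6]
gripper_width: 0.997
grasp_force: 0.0
```

Emit:
arm_command --moves '[[1,[0,0,0.2],0],[1,[0,0,0.4],0],[1,[0,0,0.6],0],[1,[0,0,0.7],0],[1,[0,0,0.7],0],[1,[0,0,0.7],0],[-1,[0,0,0.7],0],[-1,[0,0,0.7],0],[-1,[0,0,0.7],0],[-1,[0,0,0.7],0],[-1,[0,0,0.7],0],[-1,[0,0,0.7],0]]'

```text
time: 47.45
tool_pos: [0.5166, -0.441, 0.0674]
tool_rot: [0.001, 0.743, 0.67, -0.0]
contact_force: [-2.4, -0.1, 4.7]
gripper_width: 0.361
grasp_force: 58.8
```

Emit:
arm_command --moves '[[-1,[0,0,-0.2],0],[-1,[0,0,-0.45],0],[-1,[0,0,-0.7],0],[-1,[0.2,-0.02,-0.95],0],[-1,[0.45,-0.05,-1.0],0],[-1,[0.72,-0.08,-1.0],0],[-1,[1.0,-0.1,-1.0],0]]'

```text
time: 48.03
tool_pos: [0.5171, -0.2901, 0.2173]
tool_rot: [0.001, 0.743, 0.669, 0.001]
contact_force: [0.9, 0.0, -2.1]
gripper_width: 0.36
grasp_force: 59.8
```

Emit:
arm_command --moves '[[-1,[0.27,-0.03,0],0],[-1,[0.54,-0.06,0],0],[-1,[0.8,-0.08,0],0],[-1,[1.0,-0.1,0],0]]'

```text
time: 48.37
tool_pos: [0.5168, -0.1372, 0.2151]
tool_rot: [-0.001, 0.742, 0.67, 0.0]
contact_force: [1.0, -0.6, -1.6]
gripper_width: 0.365
grasp_force: 59.7
```

Emit:
arm_command --moves '[[-1,[0.27,-0.03,0],0],[-1,[0.54,-0.06,0],0],[-1,[0.8,-0.08,0],0],[-1,[1.0,-0.1,0],0]]'

```text
time: 48.7
tool_pos: [0.5172, 0.0134, 0.2152]
tool_rot: [-0.001, 0.742, 0.67, 0.0]
contact_force: [-0.3, -0.1, -0.5]
gripper_width: 0.362
grasp_force: 59.7
```

Emit:
arm_command --moves '[[-1,[0.27,-0.03,0],0],[-1,[0.54,-0.06,0],0],[-1,[0.8,-0.08,0],0],[-1,[1.0,-0.1,0],0]]'

```text
time: 49.03
tool_pos: [0.5176, 0.1641, 0.2152]
tool_rot: [-0.001, 0.742, 0.67, 0.0]
contact_force: [0.7, 0.1, -2.2]
gripper_width: 0.361
grasp_force: 59.7
```

Emit:
arm_command --moves '[[-1,[0.27,-0.03,0],0],[-1,[0.54,-0.06,0],0],[-1,[0.8,-0.08,0],0],[-1,[0.8,-0.08,0],0],[-1,[0.8,-0.08,0],0],[-1,[0.8,-0.08,0],0]]'

```text
time: 49.53
tool_pos: [0.5184, 0.2817, 0.215]
tool_rot: [-0.0, 0.742, 0.67, -0.001]
contact_force: [-0.3, -1.1, -1.5]
gripper_width: 0.362
grasp_force: 59.8
```

```bash
python3 f.py w22; python3 - <<'E'
from pl import *
p=np.load('w22.npy',allow_pickle=True).item();h=cv2.cvtColor(p['frame'],cv2.COLOR_RGB2HSV)
q=grab('wrist');d=manip.search_frame(q,'mixer_pad')[:2];print(d,manip.search_frame(q,'mixer')[:1]);e=d[0]['extent']
print(proj(p,[.52,.46,.072]),atz(q,(e[0]+e[2])/2,(e[1]+e[3])/2,.072))
for r in range(0,200,7): print(r,''.join('#' if v<58 else '+' if v<90 else '.' for s,v in h[r,200:440:4,1:]))
s=grab('scene');ds=manip.search_frame(s,'mixer_pad')[0]['extent'];t=grab('side');dt=manip.search_frame(t,'mixer_pad')[0]['extent']
m=lambda e:((e[0]+e[2])/2,(e[1]+e[3])/2)
print(tri([(s,*m(ds)),(t,*m(dt)),(q,*m(e))]),atz(s,*m(ds),.072),atz(t,*m(dt),.072))
E
```

```text
(array([0.5186, 0.2811, 0.2152]), array([[ 0.1034,  0.9946, -0.0009],
       [ 0.9946, -0.1034, -0.0007],
       [-0.0008, -0.0008, -1.    ]])) 49.5833 0.3557580447940673
[{'extent': [273.6, 0.0, 332.5, 19.8], 'confidence': 0.57}, {'extent': [236.8, 0.0, 357.5, 56.5], 'confidence': 0.54}] [{'extent': [234.0, 0.0, 356.8, 55.5], 'confidence': 0.74}]
[301.428 -27.079] [0.519 0.433 0.072]
0 .................+################+.....++..................
7 .................++##############++.....++..................
14 .................+++++########+++++....+++..................
21 .................++++++++++++++++++....+++..................
28 ...........++++++.++++++++++++++++....+++...................
35 ..............++++#++++++++++++++.....+++...................
42 ...................+++##+++++++.......+.....................
49 ...............++++++++++++##++++++..++.....................
56 .............++++++++++++++++.+++++++++.....................
63 ............++++++.++++++++.+.++.++++++.....................
70 ..............+.+++..+++++++.++++++++++.....................
77 .......
[... 515 characters left out ...]
+++++++++..............................................
140 ...++++++++++++.............................................
147 ....++++++++++++............................................
154 .....+++++++..++............................................
161 ......+++++++...............................................
168 .......+....+...............................................
175 ............+...............................................
182 ............................................................
189 ............................................................
196 +...........................................................
[0.515 0.451 0.063] [0.516 0.467 0.072] [0.511 0.443 0.072]
```

Emit:
arm_command --moves '[[-1,[0.2,0,0],0],[-1,[0.4,0,0],0],[-1,[0.5,0,0],0],[-1,[0.5,0,0],0],[-1,[0.5,0,0],0]]'

```text
time: 50.35
tool_pos: [0.5264, 0.3565, 0.2156]
tool_rot: [0.0, 0.742, 0.67, -0.001]
contact_force: [-0.5, -0.1, -2.3]
gripper_width: 0.359
grasp_force: 59.8
```

```bash
python3 - <<'E'
from pl import *
q=grab('wrist');h=cv2.cvtColor(q['frame'],cv2.COLOR_RGB2HSV)
d=manip.search_frame(q,'mixer_pad')[:2];print(d);e=d[0]['extent']
for r in range(0,120,6): print(r,''.join('#' if v<58 else '+' if v<90 else '.' for s,v in h[r,220:400:3,1:]))
c=atz(q,(e[0]+e[2])/2,(e[1]+e[3])/2,.072);print(c,atz(q,e[0],(e[1]+e[3])/2,.072),atz(q,e[2],(e[1]+e[3])/2,.072),atz(q,(e[0]+e[2])/2,e[3],.072))
to(c[0],c[1],.15,HT)
E
```

```text
[{'extent': [265.6, 23.2, 340.6, 109.2], 'confidence': 0.86}]
0 ............................................................
6 ............................................................
12 ............................................................
18 ..........+.................................................
24 ..........++................................................
30 .........##+............#######+............................
36 .........##.........+##############.........................
42 ..................+##################.......................
48 .................#####################...........+..........
54 ................#######################.....................
60 ................########################....................
66 ...............+########################....................
72 ................########################.......+............
78 ................########################....................
84 .................######################+......+.............
90 .................+####################++.....++.............
96 ...................##################+++......+.............
102 ...................+++############+++++.....+.+.............
108 ..................++++++++++++++++++++......................
114 ...............+++++++++++++++++++++++.....+..........+.....
[0.521 0.464 0.072] [0.487 0.467 0.072] [0.555 0.46  0.072] [0.516 0.426 0.072]
tool [0.526 0.356 0.216] sh (array([ 0.712, -0.112,  0.438]), np.float64(0.0)) g 0.361 t 50.45
```

Emit:
arm_command --moves '[[-1,[0.25,-0.04,0],0],[-1,[0.5,-0.08,0],0],[-1,[0.7,-0.112,0.1],0],[-1,[0.7,-0.112,0.3],0],[-1,[0.7,-0.112,0.43],0],[-1,[0.7,-0.112,0.43],0],[-1,[0.7,-0.112,0.43],0]]'

```text
time: 51.03
tool_pos: [0.5199, 0.4611, 0.1497]
tool_rot: [-0.0, 0.743, 0.669, -0.002]
contact_force: [-0.7, -0.0, -1.7]
gripper_width: 0.359
grasp_force: 59.8
```

Emit:
arm_command --moves '[[-1,[0,0,0.04],0],[-1,[0,0,0.08],0],[-1,[0,0,0.11],0],[-1,[0,0,0.13],0],[-1,[0,0,0.14],0],[-1,[0,0,0.14],0]]'

```text
time: 51.53
tool_pos: [0.5219, 0.4631, 0.133]
tool_rot: [0.001, 0.743, 0.67, 0.002]
contact_force: [0.7, -0.3, 5.7]
gripper_width: 0.361
grasp_force: 60.4
```

Emit:
arm_command --moves '[[-1,[0,0,0.015],0],[-1,[0,0,0.03],0],[-1,[0,0,0.03],0],[-1,[0,0,0.03],0]]'

```text
time: 51.87
tool_pos: [0.522, 0.4635, 0.1311]
tool_rot: [0.0, 0.743, 0.67, 0.002]
contact_force: [-3.9, -3.0, 12.5]
gripper_width: 0.358
grasp_force: 61.1
```

Emit:
arm_command --moves '[[-1,[0,0,0.015],0],[-1,[0,0,0.025],0],[-1,[0,0,0.025],0]]'

```text
time: 52.12
tool_pos: [0.5223, 0.464, 0.131]
tool_rot: [0.0, 0.742, 0.67, 0.003]
contact_force: [-7.5, -4.8, 24.3]
gripper_width: 0.363
grasp_force: 62.6
```

The pad is on its stop (z steady at 0.131, force 24 N). Hold over 2 s.

Emit:
arm_command --moves '[[-1,[0,0,0],0],[-1,[0,0,0],0],[-1,[0,0,0],0],[-1,[0,0,0],0],[-1,[0,0,0],0],[-1,[0,0,0],0],[-1,[0,0,0],0],[-1,[0,0,0],0],[-1,[0,0,0],0],[-1,[0,0,0],0],[-1,[0,0,0],0],[-1,[0,0,0],0],[-1,[0,0,0],0],[-1,[0,0,0],0],[-1,[0,0,0],0],[-1,[0,0,0],0],[-1,[0,0,0],0],[-1,[0,0,0],0],[-1,[0,0,0],0],[-1,[0,0,0],0]]'

```text
time: 53.78
tool_pos: [0.5223, 0.464, 0.131]
tool_rot: [0.0, 0.742, 0.67, 0.003]
contact_force: [-8.1, -5.7, 23.7]
gripper_width: 0.363
grasp_force: 62.6
```

Emit:
arm_command --moves '[[-1,[0,0,0],0],[-1,[0,0,0],0],[-1,[0,0,0],0],[-1,[0,0,0],0],[-1,[0,0,0],0],[-1,[0,0,0],0],[-1,[0,0,0],0],[-1,[0,0,0],0],[-1,[0,0,0],0],[-1,[0,0,0],0]]'

```text
time: 54.62
tool_pos: [0.5222, 0.464, 0.131]
tool_rot: [0.0, 0.742, 0.67, 0.003]
contact_force: [-7.5, -6.1, 24.1]
gripper_width: 0.36
grasp_force: 62.6
```

```bash
python3 v.py h3 '[.52,.46,.13]' 4.5
```

```text
[0.52225785 0.4640185  0.13096872] [-8.2469379  -5.49587639 23.77270441] 0.3597948235080101
```

View pics/h3.png

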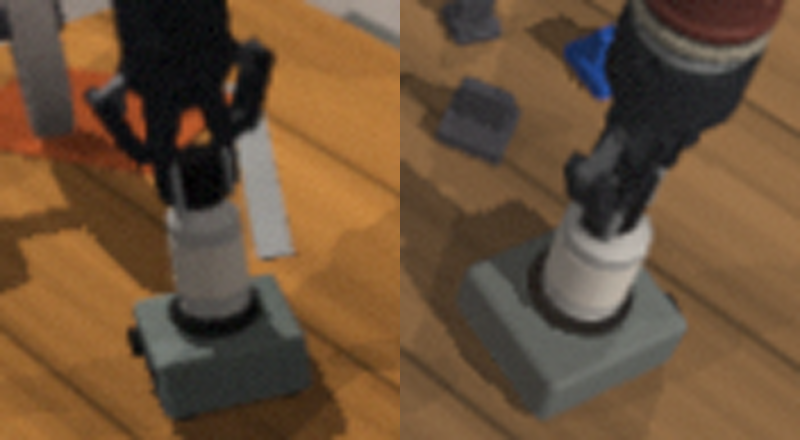

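The pictures show the bottle upright, centred on the pressed pad at (215,310) and (590,290). Now I'll stand it on free bench at about (0.63, 0.22).

Emit:
arm_command --moves '[[-1,[0,0,-0.1],0],[-1,[0,0,-0.3],0],[-1,[0,0,-0.5],0],[-1,[-0.2,0.11,-0.5],0],[-1,[-0.4,0.22,-0.5],0],[-1,[-0.6,0.33,-0.5],0],[-1,[-0.772,0.442,-0.5],0],[-1,[-0.772,0.442,-0.5],0]]'

```text
time: 55.38
tool_pos: [0.5768, 0.3357, 0.1969]
tool_rot: [0.001, 0.744, 0.668, -0.001]
contact_force: [0.1, 1.3, -2.0]
gripper_width: 0.361
grasp_force: 60.0
```

Emit:
arm_command --moves '[[-1,[-0.2,0.11,0],0],[-1,[-0.4,0.22,0],0],[-1,[-0.6,0.33,0],0],[-1,[-0.772,0.442,0],0],[-1,[-0.772,0.442,0.2],0],[-1,[-0.772,0.442,0.4],0],[-1,[-0.772,0.442,0.6],0],[-1,[-0.772,0.442,0.7],0],[-1,[-0.772,0.442,0.7],0],[-1,[-0.772,0.442,0.7],0]]'

```text
time: 56.22
tool_pos: [0.6281, 0.2188, 0.0915]
tool_rot: [-0.001, 0.742, 0.67, -0.001]
contact_force: [0.1, 0.4, -1.3]
gripper_width: 0.36
grasp_force: 60.0
```

Emit:
arm_command --moves '[[-1,[0,0,0.08],0],[-1,[0,0,0.13],0],[-1,[0,0,0.15],0],[-1,[0,0,0.16],0],[-1,[0,0,0.165],0],[-1,[0,0,0.165],0],[-1,[0,0,0.165],0]]'

```text
time: 56.8
tool_pos: [0.629, 0.2187, 0.0679]
tool_rot: [0.0, 0.743, 0.67, 0.0]
contact_force: [-0.3, 0.2, -1.6]
gripper_width: 0.362
grasp_force: 60.0
```

Emit:
arm_command --moves '[[-1,[0,0,0.008],0],[-1,[0,0,0.012],0],[-1,[0,0,0.012],0]]'

```text
time: 57.05
tool_pos: [0.6293, 0.2189, 0.0674]
tool_rot: [0.0, 0.743, 0.67, 0.001]
contact_force: [-1.8, 0.1, 5.4]
gripper_width: 0.361
grasp_force: 60.6
```

Emit:
arm_command --moves '[[-0.1,[0,0,0],0],[0.5,[0,0,0],0],[1,[0,0,0],0],[1,[0,0,0],0],[1,[0,0,-0.1],0],[1,[0,0,-0.35],0],[1,[0,0,-0.6],0],[1,[0,0,-0.85],0],[1,[0,0,-1],0],[1,[0,0,-1],0]]'

```text
time: 57.88
tool_pos: [0.6324, 0.2195, 0.2257]
tool_rot: [0.004, 0.742, 0.67, 0.006]
contact_force: [0.8, -0.0, 0.8]
gripper_width: 1.0
grasp_force: 0.0
```

```bash
python3 - <<'E'
from pl import *
a=grab('scene');b=grab('side')
m=lambda e:((e[0]+e[2])/2,(e[1]+e[3])/2)
da=manip.search_frame(a,'weight')[:4];db=manip.search_frame(b,'weight')[:4]
for n,p,d in(('sc',a,da),('sd',b,db)):
    for x in d: print(n,[int(v) for v in x['extent']],round(x['confidence'],2),atz(p,*m(x['extent']),.02))
for n,p in(('sc',a),('sd',b)):
    for x in manip.search_frame(p,'bottle')[:2]: print(n,'bottle',[int(v) for v in x['extent']],round(x['confidence'],2),proj(p,[.629,.2187,0]).round(),proj(p,[.629,.2187,.12]).round())
to(.43,.20,.26,HT)
E
```

```text
sc [404, 233, 424, 251] 0.68 [0.421 0.33  0.02 ]
sc [406, 210, 415, 225] 0.58 [0.343 0.26  0.02 ]
sc [431, 219, 454, 237] 0.52 [0.304 0.366 0.02 ]
sd [202, 201, 215, 216] 0.69 [0.34  0.245 0.02 ]
sd [203, 176, 231, 197] 0.66 [0.417 0.317 0.02 ]
sc bottle [341, 238, 359, 271] 0.9 [347. 263.] [349. 240.]
sd bottle [282, 146, 298, 183] 0.77 [291. 178.] [289. 146.]
tool [0.628 0.218 0.213] sh (array([-0.258, -1.299, -0.307]), np.float64(0.0001)) g 1.002 t 58.1833
```

Emit:
arm_command --moves '[[1,[-0.05,-0.25,-0.15],0],[1,[-0.1,-0.5,-0.15],0],[1,[-0.13,-0.65,-0.15],0]]'

```text
time: 58.43
tool_pos: [0.5273, 0.2091, 0.237]
tool_rot: [-0.001, 0.742, 0.67, -0.001]
contact_force: [0.4, 0.2, 0.0]
gripper_width: 1.001
grasp_force: 0.0
```

Emit:
arm_command --moves '[[1,[-0.05,-0.25,-0.15],0],[1,[-0.1,-0.5,-0.15],0],[1,[-0.13,-0.65,-0.15],0],[1,[-0.13,-0.65,-0.15],0],[1,[-0.13,-0.65,-0.15],0]]'

```text
time: 58.85
tool_pos: [0.4297, 0.1998, 0.2596]
tool_rot: [-0.0, 0.742, 0.67, -0.0]
contact_force: [0.3, -0.1, -0.3]
gripper_width: 1.003
grasp_force: 0.0
```

```bash
python3 f.py w25; python3 - <<'E'
from pl import *
q=grab('wrist');h=cv2.cvtColor(q['frame'],cv2.COLOR_RGB2HSV)
for x in manip.search_frame(q,'weight')[:4]: e=x['extent'];print([int(v) for v in e],round(x['confidence'],2),atz(q,(e[0]+e[2])/2,(e[1]+e[3])/2,.016))
u,v=proj(q,[.42,.325,.016]).astype(int);print(u,v)
for r in range(max(0,v-50),v+51,4): print(r,' '.join('%3d'%t for t in h[r,u-56:u+57:4,2]))
E
```

```text
(array([0.4305, 0.1998, 0.2597]), array([[ 0.1026,  0.9947, -0.0008],
       [ 0.9947, -0.1026, -0.0004],
       [-0.0005, -0.0008, -1.    ]])) 58.9 0.9972434184121003
[228, 101, 266, 138] 0.87 [0.343 0.261 0.016]
[169, 13, 227, 70] 0.55 [0.3   0.355 0.016]
302 58
8 150 138 139 140 138 130 129 127 120 115 118 122 124 123  95 101 119 119 126  79  79  81  79  80  80  80  83  81  80
12 138 142 138 142 139 131 127 128 122 115 117 123 124 122  97  97 120 119 127 129  82  78  82  79  80  83  84  81  81
16 139 141 136 140 141 131 127 127 124 114 118 121 123 122 102  96 122 117 125 130 132 132 134  82 115  81  83  83  82
20 141 141 139 140 139 133 127 127 125 116 117 120 125 120 106  94 123 119 126 130 132 133 135 132 131 135  83  82  82
24 141 139 128 128 132 137 130 127 128 115 119 120 123 123 109  88 122 117 125 129 132 133 132 133 131 134 136  81  81
28 139 140 130 127 131 126 121 127 128 118 117 120 123 122 113  85 120 119 124 129 136 133 133 134 132 133 136 137  81
32 141 141 129 129 130 129 119 118 130 117 117 116 114 114 108  78 117 120 124 131 132 133 135 136 131 133 137 138 137
36 
[... 1560 characters left out ...]
45 157 162 163 158 147 147 146  91  56  83  78  77  67  66  79  76  86 137 139 136 140 137 138 143 142
92 150 147 161 161 164 161 163 159 147 147 147  91  92  93  79  78  69  65  78  80 132 136 139 136 138 137 139 142 142
96 166 167 164 164 166 162 163 159 151 146 148 138  92  95  79  80  69  90 125 122 131 137 139 136 137 137 137 140 143
100 156 147 165 164 163 142 162 161 153 146 149 142  92  93  93  78  73  92 126 122 130 137 138 137 139 138 140 142 143
104 107 149 145 145 145 144 144 148 152 146 147 144 137  94  95  77  76  88 126 122 130 135 139 139 139 139 140 141 141
108  86  80 103 146 146 145 143 142 134 135 148 146 137 132  94  92  77  87 123 121 128 135 140 136 137 139 137 141 143
```

```bash
cat > wf.py <<'E'
from pl import *
def box(hx,hy,z0,z1): return np.array([[sx*hx,sy*hy,z] for sx in(-1,1) for sy in(-1,1) for z in(z0,z1)])
B=box(.025,.025,0,.016);Hd=box(.006,.020,.016,.050)
def wfit(p,c,smax=70,vmax=90):
    hsv=cv2.cvtColor(p['frame'],cv2.COLOR_RGB2HSV);m=((hsv[:,:,1]<smax)&(hsv[:,:,2]<vmax)).astype(np.uint8)
    u,v=proj(p,[*c,.02]);n,l,st,ce=cv2.connectedComponentsWithStats(m)
    k=1+np.argmin([np.hypot(ce[i][0]-u,ce[i][1]-v)+(1e4 if st[i][4]<150 else 0) for i in range(1,n)]);m=(l==k).astype(np.uint8);print('comp',st[k],ce[k].round(1))
    S=4;M=cv2.resize(m,None,fx=S,fy=S,interpolation=1)
    def cost(q):
        x,y,t=q;C,s=np.cos(t),np.sin(t);R=np.array([[C,-s],[s,C]]);T=np.zeros_like(M)
        for b in(B,Hd):
            pt=np.array([proj(p,[*(R@a[:2]+[x,y]),a[2]]) for a in b],np.float32)
            cv2.fillConvexPoly(T,cv2.convexHull((pt*S+S/2-.5)*16).round().astype(int),1,shift=4)
        return (T!=M).sum()/M.sum()
    out=[]
    for t in np.arange(0,np.pi,np.pi/8):
        q=np.array([*c,t])
        for s in((.01,.2),(.003,.08)):
            r=minimize(cost,q,method='Nelder-Mead',options=dict(initial_simplex=np.vstack([q,q+[s[0],0,0],q+[0,s[0],0],q+[0,0,s[1]]]),xatol=1e-4,fatol=1e-4));q=r.x
        out.append((round(r.fun,3),q[0],q[1],(q[2]+np.pi/2)%np.pi-np.pi/2))
    return sorted(out)[:4]
E
python3 - <<'E'
from wf import *
p=np.load('w25.npy',allow_pickle=True).item();hsv=cv2.cvtColor(p['frame'],cv2.COLOR_RGB2HSV)
for r in range(36,108,6): print(r,' '.join('%3d'%t for t in hsv[r,270:334:4,1]))
for s in(60,80):
    for o in wfit(p,(.42,.325),s): print(s,np.round(o,4))
E
```

```text
36 129 129 128 129 127 125 125 130 125  22  20  20 127 128 130 129
42 126 129 128 130 125 100  23  20  20  22  23  20  89 131 128 129
48 126 125  77  27  21  24  25  20  24  23  16  19  20 127 129 128
54 127 131  57  24  28  21  45  25  17  18  23  20  20  32 129 128
60 126 125 123  34  28  25  50  29  24  24  20  19  23  23 128 129
66 124 127 125 120  28  28  45  51  24  21  20  17  23  23  23 128
72 127 132 126 124  31  23  46  50  31  24  24  24  23  17  23 128
78 129 130 125 128 130  24  34  43  38  49  43  25  48 124 128 129
84 128 127 129 129 125 103  33  42  41  64 126 124 121 127 126 130
90 129 128 130 128 125 119 120 122 129 121 119 121 124 126 126 129
96 129 130 131 131 128 127 125 127 128 121 124 132 128 127 131 129
102 129 127 127 128 126 129 125 125 121 116 126 122 125 125 127 128
comp [ 277   33   52   56 1815] [303.   60.7]
60 [ 0.069  0.42   0.322 -1.271]
60 [ 0.07   0.42   0.322 -1.292]
60 [ 0.07   0.42   0.322 -1.284]
60 [ 0.07   0.42   0.322 -1.263]
comp [ 277   33   52   56 1836] [303.1  60.8]
80 [ 0.058  0.42   0.322 -1.282]
80 [ 0.058  0.42   0.322 -1.272]
80 [ 0.058  0.42   0.322 -1.273]
80 [ 0.058  0.42   0.322 -1.278]
```

Emit:
arm_command --moves '[[1,[0.13,-0.08,0.2],0],[1,[0.266,-0.15,0.4],0],[1,[0.266,-0.15,0.4],0],[1,[0.266,-0.15,0.4],0]]'

```text
time: 59.33
tool_pos: [0.4115, 0.2418, 0.1978]
tool_rot: [-0.001, 0.742, 0.67, -0.003]
contact_force: [0.4, 0.2, 0.7]
gripper_width: 0.993
grasp_force: 0.0
```

```bash
python3 f.py w26; python3 - <<'E'
from wf import *
p=np.load('w26.npy',allow_pickle=True).item()
for o in wfit(p,(.42,.322),80): print(np.round(o,4))
o=wfit(p,(.42,.322),80)
hsv=cv2.cvtColor(p['frame'],cv2.COLOR_RGB2HSV);u,v=proj(p,[.42,.322,.02]).astype(int);print(u,v)
for r in range(v-48,v+60,5): print(r,''.join('.' if s>80 else '%x'%min(15,t//7) for s,t in hsv[r,u-50:u+52:2,1:]))
E
```

```text
(array([0.4128, 0.2418, 0.2   ]), array([[ 0.1023,  0.9948, -0.0016],
       [ 0.9948, -0.1023, -0.0012],
       [-0.0014, -0.0014, -1.    ]])) 59.3833 1.0008393206470372
comp [ 293   64   59   62 2305] [322.6  94.7]
[ 0.05   0.42   0.322 -1.268]
[0.05  0.42  0.322 0.303]
[ 0.05   0.42   0.322 -1.268]
[0.05  0.42  0.322 0.302]
comp [ 293   64   59   62 2305] [322.6  94.7]
322 95
47 ...................................................
52 ...................................................
57 ...................................................
62 ...................................................
67 ...........................cbbbbb..................
72 .....................cbbabbbbbbbbb.................
77 ................cbbabbaaa9bbbbbbbbb................
82 ...........bbbaaaaa98aaabbabbbbbbbbb...............
87 ...........8aaaaaaaa78aaaba9bbbbabbbb..............
92 ............8aaaaaaa768aaaababbbbbbbbb.............
97 .............89aaaaa8768aaaaaabbbbbbbbb............
102 ...............aaaaa97768aaaab9aabbabbbc...........
107 ................9bba777768aaaabaaabbabbb...........
112 .................aba7777778aaaa9ab987..............
117 ..................9b77778877777....................
122 ...................9a7877..........................
127 ...................................................
132 ...................................................
137 ...................................................
142 ...................................................
147 ...................................................
152 bbba...............................................
```

```bash
python3 -c "
from pl import *
to(.42,.322,.006,1.874)"
```

```text
tool [0.413 0.242 0.2  ] sh (array([ 0.539, -0.005,  1.292]), np.float64(-0.0646)) g 1.001 t 59.3833
```

Emit:
arm_command --moves '[[0,[0.25,0,0.15],-0.0646],[0,[0.539,-0.005,0.3],-0.0646],[0,[0.539,-0.005,0.5],-0.0646],[0,[0.539,-0.005,0.5],-0.0646],[0,[0.539,-0.005,0.5],-0.0646],[0,[0.539,-0.005,0.5],-0.0646]]'

```text
time: 59.88
tool_pos: [0.4218, 0.3225, 0.1272]
tool_rot: [0.001, 0.593, 0.805, 0.001]
contact_force: [0.1, -0.5, 1.4]
gripper_width: 0.502
grasp_force: 0.0
```

```bash
python3 f.py w27; python3 - <<'E'
from wf import *
p=np.load('w27.npy',allow_pickle=True).item()
for o in wfit(p,(.42,.322),80)[:2]: print(np.round(o,4))
to(.42,.322,.006,1.874)
hsv=cv2.cvtColor(p['frame'],cv2.COLOR_RGB2HSV);u,v=proj(p,[.42,.322,.02]).astype(int);print(u,v)
for r in range(v-50,v+60,6): print(r,''.join('.' if s>80 else '%x'%min(15,t//7) for s,t in hsv[r,u-60:u+62:2,1:]))
E
```

```text
(array([0.4221, 0.3226, 0.1279]), array([[-0.2963,  0.9551,  0.0035],
       [ 0.9551,  0.2963,  0.0017],
       [ 0.0006,  0.0038, -1.    ]])) 59.9333 0.5000697342762018
comp [ 292  160   55   63 2784] [318.  187.7]
[0.162 0.42  0.322 0.3  ]
[0.162 0.42  0.322 0.298]
tool [0.422 0.323 0.128] sh (array([ 0.   , -0.017,  0.812]), np.float64(-0.0004)) g 0.5 t 59.9333
319 189
139 .............................................................
145 .............................................................
151 .............................................................
157 .............................................................
163 .................bdddddcddcdddddddcddddccdcd.................
169 .................abcbbbbbbbaababbccccccccccc.................
175 .................9bbbbbbbb89bbbbbbcccccccccc.................
181 .................9bbbbbbb879cbcccbcccccccccc.................
187 .................accbbbb7879cccccbcccccccccc.................
193 .................9ccbb88887abbbccbcccccccccc.................
199 .................9ccb8888879bbbbcbcccccccccc.................
205 .................9c988988889bbbbcbcccccccccd.................
211 .................bdaa9999999bbbbbbddddddedd..................
217 ...........................9bbcccb...........................
223 .............................................................
229 .............................................................
235 .............................................................
241 .............................................................
247 ...fffff77............................................8ffffff
```

The numeric view confirms the handle plate lies along the tool's x axis, centred within 2 mm. I'll descend and grip.

Emit:
arm_command --moves '[[0,[0,-0.015,0.25],0],[0,[0,-0.015,0.5],0],[0,[0,-0.015,0.7],0],[0,[0,-0.015,0.79],0],[0,[0,-0.015,0.812],0],[0,[0,-0.015,0.812],0],[0,[0,-0.015,0.812],0],[-1,[0,-0.015,0.812],0],[-1,[0,-0.015,0.812],0],[-1,[0,-0.015,0.812],0],[-1,[0,-0.015,0.812],0]]'

```text
time: 60.85
tool_pos: [0.4194, 0.3225, 0.0058]
tool_rot: [0.001, 0.592, 0.806, 0.002]
contact_force: [0.3, -1.0, 5.6]
gripper_width: 0.129
grasp_force: 59.6
```

Emit:
arm_command --moves '[[-1,[0,0,-0.2],0],[-1,[0,0,-0.45],0],[-1,[0,0,-0.7],0],[-1,[-0.25,0,-0.75],0],[-1,[-0.5,0,-0.75],0],[-1,[-0.75,0,-0.75],0],[-1,[-0.75,0,-0.75],0]]'

```text
time: 61.43
tool_pos: [0.4523, 0.2093, 0.1159]
tool_rot: [0.001, 0.594, 0.804, -0.001]
contact_force: [0.2, -0.1, -3.8]
gripper_width: 0.129
grasp_force: 59.8
```

Emit:
arm_command --moves '[[-1,[-0.25,0,0],0.0646],[-1,[-0.5,0,0],0.0646],[-1,[-0.75,0,0],0.0646],[-1,[-0.75,0,0],0.0646],[-1,[-0.75,0,0],0.0646],[-1,[-0.75,0,0],0.0646]]'

```text
time: 61.93
tool_pos: [0.4841, 0.1068, 0.1154]
tool_rot: [-0.001, 0.742, 0.67, -0.001]
contact_force: [0.4, 0.2, -3.9]
gripper_width: 0.127
grasp_force: 59.8
```

```bash
python3 -c "
from pl import *
to(*(H+HY*.078),.067,HT)"
```

```text
tool [0.484 0.107 0.115] sh (array([-0.016,  0.021,  0.322]), np.float64(0.0001)) g 0.127 t 61.9333
```

Weight is held (about 3.8 N). Lower gently until the force drops.

Emit:
arm_command --moves '[[-1,[-0.016,0.02,0.15],0],[-1,[-0.016,0.02,0.25],0],[-1,[-0.016,0.02,0.3],0],[-1,[-0.016,0.02,0.32],0],[-1,[-0.016,0.02,0.32],0],[-1,[-0.016,0.02,0.32],0]]'

```text
time: 62.43
tool_pos: [0.4882, 0.1049, 0.0689]
tool_rot: [0.0, 0.742, 0.67, 0.001]
contact_force: [-0.4, 0.3, -3.6]
gripper_width: 0.128
grasp_force: 59.8
```

Emit:
arm_command --moves '[[-1,[0,0,0.01],0],[-1,[0,0,0.01],0]]'

```text
time: 62.6
tool_pos: [0.4882, 0.1044, 0.0674]
tool_rot: [0.0, 0.742, 0.67, 0.001]
contact_force: [-0.4, -0.1, -3.3]
gripper_width: 0.132
grasp_force: 59.7
```

Emit:
arm_command --moves '[[-1,[0,0,0.01],0],[-1,[0,0,0.01],0],[-1,[0,0,0.01],0]]'

```text
time: 62.85
tool_pos: [0.4885, 0.1043, 0.0666]
tool_rot: [0.0, 0.743, 0.67, 0.001]
contact_force: [-2.5, -0.1, 4.3]
gripper_width: 0.128
grasp_force: 60.8
```

Emit:
arm_command --moves '[[-1,[0,0,0.01],0],[-1,[0,0,0.01],0],[-1,[0,0,0.01],0]]'

```text
time: 63.1
tool_pos: [0.4887, 0.1043, 0.0663]
tool_rot: [0.0, 0.743, 0.67, 0.0]
contact_force: [-5.3, 0.2, 11.8]
gripper_width: 0.129
grasp_force: 62.2
```

Emit:
arm_command --moves '[[-1,[0,0,-0.012],0],[-1,[0,0,-0.015],0],[-0.6,[0,0,-0.015],0],[-0.2,[0,0,-0.015],0],[0.2,[0,0,-0.015],0],[0.2,[0,0,-0.015],0],[0.2,[0,0,-0.15],0],[0.2,[0,0,-0.4],0],[0.2,[0,0,-0.65],0],[0.2,[0,0,-0.9],0],[0.2,[0,0,-1.0],0]]'

```text
time: 64.02
tool_pos: [0.4902, 0.1044, 0.2201]
tool_rot: [0.003, 0.743, 0.67, 0.004]
contact_force: [1.0, 0.3, 1.7]
gripper_width: 0.599
grasp_force: 0.0
```

Emit:
arm_command --moves '[[1,[-0.3,0,-0.1],0],[1,[-0.6,0,-0.2],0],[1,[-0.6,0,-0.2],0],[1,[-0.6,0,-0.2],0],[1,[-0.6,0,-0.2],0]]'

```text
time: 64.43
tool_pos: [0.4785, 0.0146, 0.2436]
tool_rot: [-0.0, 0.743, 0.669, 0.0]
contact_force: [-0.1, -0.0, -0.3]
gripper_width: 1.001
grasp_force: 0.0
```

```bash
python3 row.py|head -1; python3 f.py w30; python3 - <<'E'
from pl import *
p=np.load('w30.npy',allow_pickle=True).item();hsv=cv2.cvtColor(p['frame'],cv2.COLOR_RGB2HSV).astype(int)
X=np.array([HY[1],-HY[0]])
for b in range(130,-120,-5):
    o=''
    for s in range(-45,46,2):
        u,v=proj(p,[*(H+HY*b/1e3+X*s/1e3),.058]);S,V=hsv[int(v),int(u),1:] if 0<=v<400 else (255,0);o+='.' if S>80 else '%x'%min(15,V//8)
    print(b,o)
a=grab('scene');t=grab('side')
for q in(a,t): print([([int(v) for v in x['extent']],round(x['confidence'],2)) for x in manip.search_frame(q,'weight')[:4]],proj(q,[*(H+HY*.078),.085]).round())
E
```

```text
(-124, -41, 37, 15) (-118, -41, 37, 15) (-112, -40, 35, 26) (-106, -17, 20, 38) (-100, -27, 27, 53) (-94, -28, 29, 58) (-88, -28, 30, 59) (-82, -29, 31, 61) (-76, -29, 31, 61) (-70, -28, 30, 59) (-64, -28, 30, 59) (-58, -28, 31, 60) (-52, -29, 31, 61) (-46, -29, 31, 61) (-40, -30, 31, 62) (-34, -30, 31, 62) (-28, -30, 31, 62) (-22, -30, 31, 62) (-16, -29, 30, 60) (-10, -29, 30, 60) (-4, -29, 31, 61) (2, -29, 31, 61) (8, -29, 31, 60) (14, -29, 31, 61) (20, -28, 31, 60) (26, -28, 32, 61) (32, -29, 31, 61) (38, -29, 31, 61) (44, -29, 31, 61) (50, -30, 31, 62) (56, -30, 31, 62) (62, -29, 31, 57) (68, -29, 30, 54) (74, -29, 31, 61) (80, -29, 31, 61) (86, -29, 31, 61) (92, -32, 32, 65) (98, -39, 35, 69) (104, -40, 35, 71) (110, -39, 35, 65) (116, -40, 33, 9) (122, -38, 34, 7) 
(array([0.4781, 0.0156, 0.2426]), array([[ 0.102 ,  0.9948, -0.0017],
       [ 0.9948, -0.102 ,  0.0008],
       [ 0.0006, -0.0018, -1.    ]])) 64.5333 0.9983212858893799
130 dea999ffffffffffffffffffffffffffffffff999cdd..
125 fe8666ffffffffffffffffffffffffffffffff555cdd..
120 eeeb9bbeee..........................faa9d
[... 1919 characters left out ...]
.
-75 eededfff866665654454455555544445656666adddde..
-80 eddddfff966666666655655555555656665666bddddd..
-85 eedddfffc66655666656556655566556555555fddddd..
-90 ededefffc96656655566656666656666566568edddde..
-95 eeeeefffc9b66656665565566665566556669fecddde..
-100 feeedffffff.66666566665656555566566..fecdddc..
-105 eeeedffffff....86666665566665656....ffeddddd..
-110 ded99ffffff........866655679........fff8add...
-115 fea889afff..........................f9988ddd..
[([432, 218, 454, 238], 0.63), ([340, 197, 364, 214], 0.52), ([406, 211, 417, 226], 0.47), ([353, 215, 373, 233], 0.16)] [351. 204.]
[([170, 189, 186, 204], 0.88), ([263, 181, 290, 205], 0.79), ([201, 202, 213, 213], 0.49)] [277. 192.]
```

Weight block spans 55–102 mm on the board's axis, centred on the last lift at about 79 mm. Nothing else has moved, and the bottle is standing on the bench. Handing in.

```bash
python3 -c "
from plant import manip
print(manip.job_done(), manip.state()['time'])"
```

```text
the job is handed in; nothing more can be done
the job is handed in; nothing more can be done
```

The job is handed in and I don't know the verdict, since the hand-in call returned none: by my own measurements the board is seated and centred, all five lifts lie in one shingled row at about 40 mm spacing, the bottle was held on the fully pressed pad for over two seconds and stood back on the bench, and the weight sits on the last lift.

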